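# Fit the plungers of a bench lubricator pump under their keeper strip

### The arm

A 6-joint arm with a two-finger parallel gripper is mounted at the origin on the work surface; the furniture and walls round the work are solid. World frame = base frame: x ahead of the robot, y to its left, z up, the work surface at z = 0. Lengths are in mm, angles in rad, forces in N, time in s.
With the tool pointing down it reaches from about 300 to 775 mm from the base axis. Payload 14.6 kg.
Tool frame: the origin (TCP) lies at the very end of the fingers, on their centre line; the grasp point (between the pads) lies 19 mm behind it; z points along the fingers, y is the line along which they close (so a half turn about z gives the same grasp; the last joint's range is limited). The gripper opens to 94 mm and grips with 3 to 60 N. Pads are 16 mm wide; open, the fingers measure 119 mm over their backs; the gripper's body (75 mm by 177 mm) begins 78 mm behind the grasp point.
Start: joints at [-1.175, 0.3, 1.521, -0, 1.321, -0.067], TCP at [245.542, -492.136, 205.446] pointing down, gripper open.
Joint ranges: [-3.03, 3.03], [-0.79, 2.21], [0.23, 2.52], [-1.04, 4.18], [0, 3.07], [-2.55, 2.55]. Speed limits (rad/s): [2.22, 2.22, 2.57, 3.14, 3.14, 3.14].

### API

Orientations are given as [roll, pitch, yaw] about the fixed x, y, z axes, in that order (R = Rz(yaw) Ry(pitch) Rx(roll)).
In Python, from cell import manip, eyes, ticket gives the robot as it stands. The module is installed in compiled form; this text tells all that it offers.
- The arm moves only by the tool arm_command, never from a script. Its argument "plan" is a list of rows, each a list of 5 numbers: the opening, from -1 (shut) to 1 (fully open), then the shift along the tool's x, y, z in m, then the turn about the tool's z in rad. In form: [[jaw, dx, dy, dz, roll], ...]. A call has 1 to 20 rows; each row shifts and turns the commanded pose from where the row before left it, along the tool's axes as they then stand; what a row does not reach is not made up. A row lasts 1/8 s, in which the tool goes at most 62.5 mm and 10.7 degrees, less where a joint would pass 70% of its speed; a pose out of reach is approached as far as the arm can. A call is refused whole if a number of a shift passes 0.0625 or a number of a turn 0.188, either way. A call with a gripper value outside its range is refused whole. The fingers move at their own pace and stop on an object; "newtons" is the grip in N (left out, the last holds). Time passes only in rows, so rows that do not move let the fingers close. It gives the time, the measured TCP pose, the force, the opening and the grip force at its end, in the units of the state.
- manip.read_state(): the state, without advancing time (a new reading comes with each control period).
- eyes.camera(name): name is "side" or "top"; returns a dict with "img" (480x640x3 uint8, blue, green, red), "z_map" (480x640 float32, mm along the optical axis (not along the pixel's ray), 0 where there is no reading), "fx", "fy", "cx", "cy" (pixels), "eye" and "orientation" of the camera in the world. Camera axes: x right, y down, z forward; pixel columns grow to the right and rows downward; lengths in mm; the calibration is good to about 2 mm. A picture is of the moment at which its call begins.
- ticket.sign_off(): hands the job in; it is judged then, once.
The state is a dict: "clock": time; "joints": joint angles; "qd": joint speeds; "effort": joint torques, N m; "eef_pos": TCP position; "eef_rot": TCP orientation; "wrist_force": force on the tool from outside, world axes, zero at the start; "moment": the same for the moment, N m; "finger_gap": finger opening in mm; "finger_force": force on a finger pad.
Only numpy, scipy, OpenCV 4.12 (cv2) and the standard library are available. Lean on these libraries where they do the work, as an engineer would, in place of code of your own. Each camera call takes 0.05 s, during which the arm holds its last target. There are 200 camera calls.

### The job

Fit the new plungers to the lubricator pump: screw the oil reservoir's wing cap fully shut first so that nothing slops out, then lift the reservoir by its handle off the pump and stand it in the drip tray. Put every plunger from the wooden stand into a bore of its own (any bore); the keeper strip overhangs their collars, so enter each foot leaning, edge first, bring it upright under the strip and slide it fully home. Last, set the reservoir squarely back between the lips of its saddle, still shut, and only then unscrew the cap again by about a quarter turn, so that the tank can breathe while the pump draws. Do not disturb the oil dish or the grease tin beside the work.

Things in the scene. Friction and masses are not known exactly. Their poses are not given: they have to be found in the camera images.
- pump_block: pump block bolted to the bench (place varies): aluminium base 116 (x) by 262 (y) by 12 mm, on it a steel deck 70 by 200 mm, 44 mm above the bench, with three bores in a row along y, 60 mm apart. Origin: centre of the underside; z up, y along the row, +x away from the robot within 0.11 rad. Pillars 21 mm thick at y = +-113 mm (inner faces +-102 mm) carry the reservoir 74 mm above the deck
- keeper (a point): middle of the keeper's lower edge nearest the bores, axes as pump_block. Keeper: a fixed steel strip along the row on the +x side, 11.5 to 31.5 mm from the bore axes, its underside 24 mm and top 30 mm above the deck. It bars a collar from coming straight down, or in from the side upright. Leaning the stem to -x by 0.25 to 0.35 rad with the foot's edge in the mouth lets the collar pass below
- bore0 (a point): mouth of a round blind bore in the pump's deck, 44 mm above the bench, axes as pump_block. Bore 21.4 mm in diameter, 26 mm deep, sharp-edged. A plunger is home when its collar is down on the deck (foot 22 mm deep). This one at y = +60 mm of the block.
- bore1 (a point): mouth of a round blind bore in the pump's deck, 44 mm above the bench, axes as pump_block. Bore 21.4 mm in diameter, 26 mm deep, sharp-edged. A plunger is home when its collar is down on the deck (foot 22 mm deep). This one at y = 0 of the block.
- bore2 (a point): mouth of a round blind bore in the pump's deck, 44 mm above the bench, axes as pump_block. Bore 21.4 mm in diameter, 26 mm deep, sharp-edged. A plunger is home when its collar is down on the deck (foot 22 mm deep). This one at y = -60 mm of the block.
- saddle (a point): middle of the reservoir's seat, 118 mm above the bench over bore1, axes as pump_block: the reservoir's origin lies here when seated. The two pillar heads have lips 10 mm high at their ends and sides, with 3 mm play all round the reservoir
- reservoir: grey closed oil tank, 96 (x) by 240 (y) by 70 (z) mm, about 0.75 kg, standing on the pump's two pillars above the bores with the same axes as pump_block (within the play of the lips). Origin: centre of its underside
- handle (a point): centre of the reservoir's carrying handle: a level bar 14 mm wide (x) and 12 mm high, 82 mm long in y, 108 mm above the reservoir's underside, 32 mm clear above its top, on a post at each end (posts at y = +-36 mm). Over the centre of mass
- cap (a joint): turn of the reservoir's captive wing cap, rad: 0 = screwed fully shut (a stop; its bar then lies along the reservoir's y, in line with the handle), positive = loosened, counter-clockwise seen from above, to a stop at 2.0. Stiff with slight friction (about 0.04 N m), stays where it is left
- cap_bar (a point): middle of the wing bar on the cap: bar 12 mm thick (point x), 40 mm long (point y), standing from 8 mm under to 10 mm over this point, on a disc 42 mm wide; 92 mm above the reservoir's underside, on its centre line 88 mm from the handle toward its +y; the nearer handle post begins 47 mm away. Turns with the cap
- drip_tray: shallow dark steel tray (fixed, but it starts in different places), 134 (x) by 284 (y) by 14 mm, walls and floor 3 mm; z up, long side (y) within 0.11 rad of the line away from the robot. Origin: centre of the underside. The reservoir fits in with its long side along the tray's
- stand: loose wooden stand for the plungers, 50 (x) by 170 (y) by 30 mm, 1 kg, with three upright through holes of 23 mm at y = +55, 0 and -55 mm. Origin: centre of the underside, z up
- plunger0: steel pump plunger, 84 mm long, 0.12 kg; origin at the centre of its foot end, z along it. Foot 20 mm in diameter (1.2 mm chamfer) for z 0 to 22, collar 30 mm in diameter for z 22 to 27, stem 16 mm in diameter up to z = 84. Starts upright in the wooden stand, collar on the stand's top, foot 8 mm above the bench. Fits any bore. May be absent (None from the start)
- plunger1: steel pump plunger, 84 mm long, 0.12 kg; origin at the centre of its foot end, z along it. Foot 20 mm in diameter (1.2 mm chamfer) for z 0 to 22, collar 30 mm in diameter for z 22 to 27, stem 16 mm in diameter up to z = 84. Starts upright in the wooden stand, collar on the stand's top, foot 8 mm above the bench. Fits any bore. May be absent (None from the start)
- plunger2: steel pump plunger, 84 mm long, 0.12 kg; origin at the centre of its foot end, z along it. Foot 20 mm in diameter (1.2 mm chamfer) for z 0 to 22, collar 30 mm in diameter for z 22 to 27, stem 16 mm in diameter up to z = 84. Starts upright in the wooden stand, collar on the stand's top, foot 8 mm above the bench. Fits any bore. May be absent (None from the start)
- bench_oiler: red and white oil dish, 104 mm wide and 83 mm high, with a brass pump stem; a bystander. Origin: centre of its underside
- grease_tin: grease tin, 68 mm wide and 61 mm high; a bystander. Origin: centre of its underside

How it is judged (in metres and radians):
On the way, in this order (a step that is already met when the one before it is completed fails the run):
1. the wing cap is screwed shut while the reservoir is still on its saddle (value of joint cap below 0.12 rad and horizontal distance between reservoir and saddle below 0.012 m and height (world z) of reservoir below 0.125 m), for 0.2 s.
2. the reservoir stands flat in the drip tray, cap shut (z of reservoir in the frame of drip_tray between -0.003 and 0.007 m and angle between reservoir's own z axis and vertical below 0.05 rad and x of reservoir in the frame of drip_tray between -0.022 and 0.022 m and y of reservoir in the frame of drip_tray between -0.026 and 0.026 m and linear speed of reservoir below 0.02 m/s and value of joint cap below 0.12 rad), for 0.3 s.
3. every plunger is fully home in a bore (((horizontal distance between plunger0 and bore0 below 0.003 m and z of plunger0 in the frame of bore0 below -0.0195 m) or (horizontal distance between plunger0 and bore1 below 0.003 m and z of plunger0 in the frame of bore1 below -0.0195 m) or (horizontal distance between plunger0 and bore2 below 0.003 m and z of plunger0 in the frame of bore2 below -0.0195 m)) and angle between each of plunger0, plunger1, plunger2's own z axis and vertical below 0.08 rad and linear speed of each of plunger0, plunger1, plunger2 below 0.02 m/s and ((horizontal distance between plunger1 and bore0 below 0.003 m and z of plunger1 in the frame of bore0 below -0.0195 m) or (horizontal distance between plunger1 and bore1 below 0.003 m and z of plunger1 in the frame of bore1 below -0.0195 m) or (horizontal distance between plunger1 and bore2 below 0.003 m and z of plunger1 in the frame of bore2 below -0.0195 m)) and ((horizontal distance between plunger2 and bore0 below 0.003 m and z of plunger2 in the frame of bore0 below -0.0195 m) or (horizontal distance between plunger2 and bore1 below 0.003 m and z of plunger2 in the frame of bore1 below -0.0195 m) or (horizontal distance between plunger2 and bore2 below 0.003 m and z of plunger2 in the frame of bore2 below -0.0195 m))), for 0.2 s.
4. the reservoir is back on its saddle between the lips, cap still shut (horizontal distance between reservoir and saddle below 0.008 m and z of reservoir in the frame of saddle between -0.003 and 0.003 m and angle between reservoir's own z axis and vertical below 0.03 rad and angle between the y axis of reservoir and the y axis of saddle, either way round below 0.06 rad and linear speed of reservoir below 0.02 m/s and value of joint cap below 0.12 rad), for 0.3 s.
At the end, for the whole second after the job is handed in: every plunger upright (0.08 rad) in a bore, its foot within 3 mm of the axis and over 19.5 mm below the deck; the reservoir at rest on its saddle (within 8 mm, 0.06 rad, not riding on a lip); cap loosened by over 0.9 rad (all of step 3 and horizontal distance between reservoir and saddle below 0.008 m and z of reservoir in the frame of saddle between -0.003 and 0.003 m and angle between reservoir's own z axis and vertical below 0.03 rad and angle between the y axis of reservoir and the y axis of saddle, either way round below 0.06 rad and linear speed of reservoir below 0.02 m/s and value of joint cap above 0.9 rad); the robot touches nothing.
It fails at once if the reservoir is tipped by more than 0.5 rad (angle between reservoir's own z axis and vertical above 0.5 rad).
It fails at once if the oil dish or the grease tin is shoved more than 3 cm (distance of any of bench_oiler, grease_tin from where it was at the start of the episode above 0.03 m).
Of plunger0, plunger1, plunger2 only 2 to 3 are there at a start; the rules pass over those that are not, and their reading is None.
At some moment in a run one of stand may be knocked a few centimetres aside while the robot is not near it.
It also fails if it takes over 208 s, if anything falls off the work surface, if the arm or the gripper's body presses on something with over 40 N, if the wrist force passes 120 N, or if a joint passes its speed limit or range.

## Working session

There is one attempt and no reset: what is moved stays moved. The work goes in short steps, Python scripts to look and compute and a tool call to move; the robot and the scene stay as the last step left them, time stands still between calls to the robot, and variables do not carry over. Pictures are saved under pics/ and viewed, at most 14 in all, crops included, and the job is handed in when it is done.

Besides the shell and the picture viewer there is one more tool, called after "Request:" in YAML: its name, and indented under it one key for each argument. arm_command: Moves the arm, as the interface text tells. Its arguments: {"type":"object","properties":{"plan":{"type":"array"},"newtons":{"type":"number"}},"required":["plan"]}

```bash
mkdir -p pics; cat > h.py <<'E'
import numpy as np, cv2
from cell import manip, eyes, ticket
from scipy.spatial.transform import Rotation as R
def rot(c):
    o=np.array(c["orientation"],float)
    return o if o.shape==(3,3) else (R.from_euler('xyz',o).as_matrix() if o.size==3 else R.from_quat(o).as_matrix())
def cloud(c):
    z=c["z_map"]; v,u=np.mgrid[:480,:640]
    p=np.stack([(u-c["cx"])/c["fx"]*z,(v-c["cy"])/c["fy"]*z,z],-1)
    w=p@rot(c).T+np.array(c["eye"]); w[z==0]=np.nan
    return w
E
python3 - <<'E'
from h import *
print(manip.read_state())
for n in("top","side"):
    c=eyes.camera(n); cv2.imwrite(f"pics/{n}0.png",c["img"]); print(n,c["eye"],c["orientation"],c["fx"],c["cx"],c["cy"]); np.savez(f"{n}0.npz",w=cloud(c),img=c["img"])
E
```

```text
{'clock': 0.0, 'joints': array([-1.17462216e+00,  3.00473591e-01,  1.52159425e+00,  8.51284321e-06,
        1.32067881e+00, -6.65699014e-02]), 'qd': array([ 0.00027757, -0.00015864,  0.00024226,  0.00036334, -0.0012516 ,
       -0.00082699]), 'effort': array([-3.64064363e-04, -5.31800365e+01, -3.52735627e+01,  7.07483548e-02,
        2.43735110e-02, -8.45801969e-05]), 'eef_pos': array([ 245.43541678, -491.90685643,  204.8793869 ]), 'eef_rot': array([-3.14044176e+00, -8.49921047e-05,  4.62741912e-01]), 'wrist_force': array([ 1.98783906e-04,  9.29491071e-01, -5.03414612e-01]), 'moment': array([-0.04326108, -0.03036476,  0.01861995]), 'finger_force': 0.0, 'finger_gap': 94.0749402224458}
top [-188.56848449 -224.84397423 1649.56628402] [-2.7145403  -0.00937944 -1.28737291] 565.3961258176026 313.3521228787626 242.85032469004184
side [ 331.37617196 1136.50676295  845.56088749] [-2.10471172  0.0074526  -3.03417164] 592.7230773625731 319.74409611714424 237.5669557167585
```

View pics/top0.png

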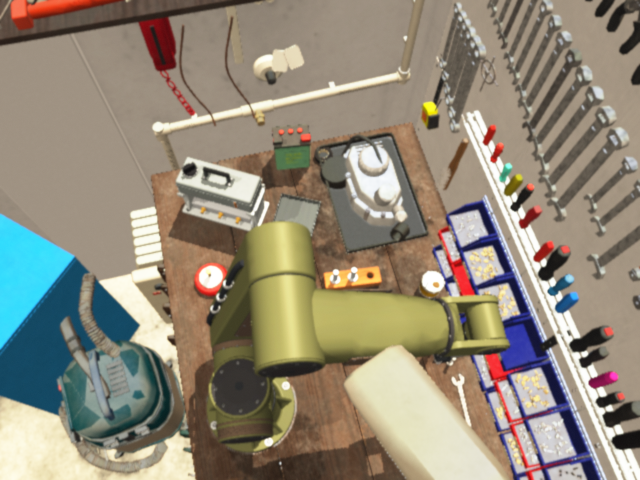

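View pics/side0.png

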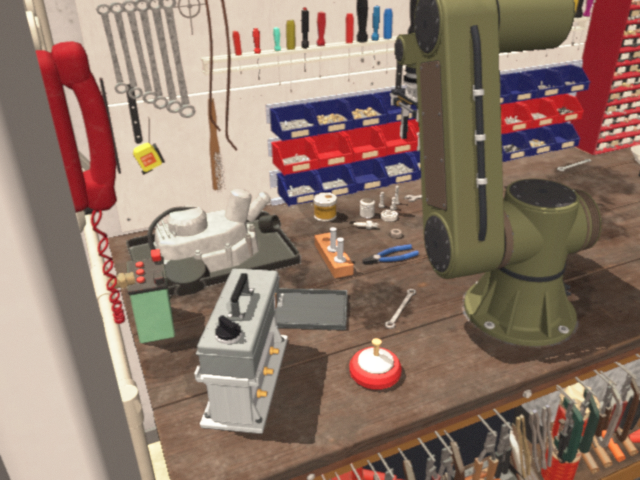

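The top view shows the reservoir at about (220,185), with the cap at (190,170) and the handle at (217,180). The tray is at (297,212), partly under the arm. The orange stand is at (352,278) with two plungers at (337,276) and (352,274), and its third hole at (370,275) is empty. The oil dish is at (210,278) and the tin at (432,283). The side view shows the tray clearly at (313,308).

```bash
cat > m0.py <<'E'
from h import *
T=np.load("top0.npz");S=np.load("side0.npz")
def sel(D,u0,u1,v0,v1,z0,z1,f=None):
    w=D["w"][v0:v1,u0:u1].reshape(-1,3); im=D["img"][v0:v1,u0:u1].reshape(-1,3).astype(int)
    m=(w[:,2]>z0)&(w[:,2]<z1)
    if f is not None: m&=f(im)
    return w[m]
def rect(p,n):
    (c,s,a)=cv2.minAreaRect(p[:,:2].astype(np.float32)); 
    b=cv2.boxPoints((c,s,a)); e=[b[1]-b[0],b[2]-b[1]]; l=max(e,key=np.linalg.norm); yaw=np.arctan2(l[1],l[0])
    print(n,len(p),"c",np.round(c,1),"size",np.round(s,1),"longyaw",round(yaw%np.pi,3),"z",np.round(np.percentile(p[:,2],[5,50,95]),1),"mean",p[:,:2].mean(0).round(1))
for nm,D,b in(("T",T,(165,280,145,235)),("S",S,(190,300,255,430))):
    rect(sel(D,*b,180,195),nm+"restop"); rect(sel(D,*b,226,240),nm+"handle")
    rect(sel(D,*b,214,224),nm+"bar");rect(sel(D,*b,6,18),nm+"base")
rect(sel(S,265,360,280,335,8,20),"Stray"); rect(sel(T,265,330,185,235,8,20),"Ttray")
org=lambda i:(i[:,2]>170)&(i[:,1]<170)&(i[:,0]<90)
rect(sel(S,300,365,220,285,24,36,org),"Sstand"); rect(sel(T,315,390,255,295,24,36,org),"Tstand")
rect(sel(S,300,365,220,285,70,110),"Splung"); p=sel(T,320,365,262,292,78,104);
for q in p[np.argsort(p[:,1])]: print(q.round(0).tolist(),end=" ")
E
python3 m0.py
```

```text
Trestop 1825 c [574.2 281. ] size [242.1 100.3] longyaw 1.563 z [182.1 187.8 193.1] mean [569.7 269.2]
Thandle 108 c [574.4 302.9] size [123.6  16.9] longyaw 1.558 z [227.6 231.1 236.1] mean [574.5 281.6]
Tbar 67 c [581.3 313.4] size [ 39. 143.] longyaw 1.652 z [215.2 219.8 223.5] mean [575.3 339.7]
Tbase 875 c [639.5 322.3] size [344.9 389.8] longyaw 1.88 z [ 6.2 10.1 16.6] mean [584.8 289.5]
Srestop 3456 c [574.3 284.2] size [245.3  96. ] longyaw 1.553 z [183.4 187.8 191. ] mean [569.7 299.6]
Shandle 223 c [574.5 284.5] size [82.8 14.2] longyaw 1.554 z [226.8 231.  233.4] mean [573.6 288.2]
Sbar 181 c [579.5 317.5] size [ 32.5 142.1] longyaw 1.634 z [214.5 218.7 221.8] mean [575.4 356.4]
Sbase 2285 c [624.6 128.9] size [262.7 594.7] longyaw 1.708 z [ 6.5 11.4 16.7] mean [582.3 178.6]
Stray 409 c [476.1  47.2] size [162.8 143.4] longyaw 0.058 z [ 8.5 12.1 16.1] mean [465.  49.]
Ttray 314 c [638.1  61.2] size [184.7 209.8] longyaw 1.752 z [ 8.2 10.5 16.7] mean [640.   63.5]
Sstand 103 c [ 445.9 -174.6] size [ 49.8 173.2] longyaw 1.993 z [24.7 28.7 31.8] mean [ 444.4 -154.5]
Tstand 95
[... 814 characters left out ...]
1.0, -174.0, 90.0] [445.0, -173.0, 80.0] [444.0, -172.0, 90.0] [426.0, -137.0, 91.0] [428.0, -136.0, 94.0] [421.0, -136.0, 79.0] [421.0, -136.0, 87.0] [422.0, -135.0, 91.0] [425.0, -134.0, 92.0] [427.0, -134.0, 94.0] [419.0, -133.0, 82.0] [417.0, -133.0, 95.0] [431.0, -133.0, 93.0] [420.0, -132.0, 94.0] [421.0, -132.0, 99.0] [427.0, -131.0, 94.0] [418.0, -130.0, 82.0] [428.0, -130.0, 98.0] [420.0, -130.0, 84.0] [421.0, -129.0, 89.0] [424.0, -128.0, 91.0] [425.0, -128.0, 94.0] [428.0, -127.0, 96.0] [418.0, -127.0, 87.0] [420.0, -127.0, 91.0] [424.0, -126.0, 89.0] [426.0, -125.0, 90.0] [428.0, -124.0, 94.0] [419.0, -124.0, 83.0] [418.0, -124.0, 92.0] [422.0, -123.0, 90.0] [423.0, -122.0, 96.0]
```

```bash
cat >> m0.py <<'E'
print()
for nm,D in(("T",T),("S",S)):
    w=D["w"].reshape(-1,3); im=D["img"].reshape(-1,3).astype(int)
    k=(np.hypot(w[:,0]-575.8,w[:,1]-371)<30)&(w[:,2]>211)&(w[:,2]<228)
    rect(w[k],nm+"capbar")
    # tray colours: dark points z<20 inside region
    k=(w[:,0]>360)&(w[:,0]<720)&(w[:,1]>-60)&(w[:,1]<150)&(w[:,2]>-5)&(w[:,2]<25)&(np.abs(im[:,2]-im[:,0])<15)
    q=w[k]; print(nm,"tray x",np.percentile(q[:,0],[1,99]),"y",np.percentile(q[:,1],[1,99])); rect(q,nm+"tray")
    k2=k.reshape(480,640); cv2.imwrite(f"pics/mask{nm}.png",np.where(k2[...,None],D["img"],D["img"]//4))
E
python3 m0.py|tail -6; python3 -c "
import cv2
a=cv2.imread('pics/maskT.png')[130:300,160:400];b=cv2.imread('pics/maskS.png')[240:400,200:440]
a=cv2.resize(a,None,fx=3,fy=1.7*1);cv2.imwrite('pics/mm.png',cv2.vconcat([cv2.resize(cv2.imread('pics/maskT.png')[140:260,160:360],(500,300)),cv2.resize(cv2.imread('pics/maskS.png')[260:380,200:400],(500,300))]))"
```

```text
Tcapbar 61 c [576.4 368.9] size [17.2 39.5] longyaw 2.437 z [212.1 218.1 225.1] mean [576.1 368.6]
T tray x [587.2607804  715.76839175] y [-58.45437746 117.48283328]
Ttray 481 c [648.8  30.3] size [178.1 143.2] longyaw 1.556 z [-2.6  3.4 12. ] mean [648.6  60.2]
Scapbar 160 c [576.7 372.1] size [13.9 41.5] longyaw 2.476 z [212.1 218.3 221.2] mean [575.3 374.6]
S tray x [394.3855321  710.26999576] y [-37.37721158 117.1328995 ]
Stray 2721 c [555.9  41.6] size [159.4 338.3] longyaw 3.059 z [ 0.3  3.8 13.8] mean [478.6  44.3]
```

View pics/mm.png

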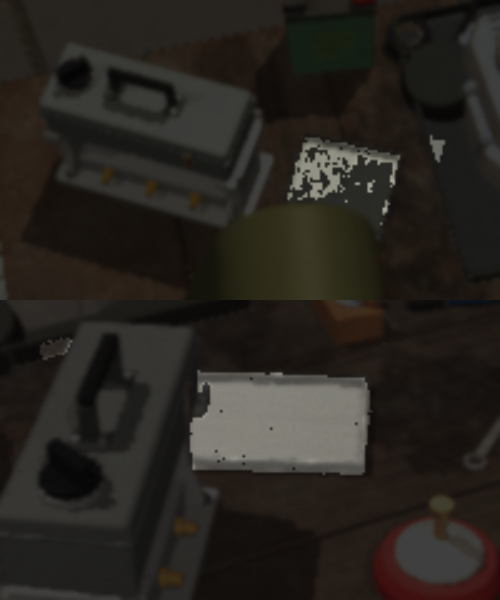

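The masks show the near tray edge clean in the side view, and the cap bar at yaw about 2.46, so the cap is open by about 0.91 rad. I'll write a row-planning helper and approach the cap.

```bash
cat >> h.py <<'E'
import json
def rows(p,yaw,jaw,n,start=None,z_first=0):
    """rows (tool pointing down) from start (pos,yaw) to p,yaw in n rows"""
    s=manip.read_state()
    p0,y0=(s["eef_pos"],s["eef_rot"][2]) if start is None else start
    p0=np.array(p0);d=(np.array(p)-p0)/n; dy=((yaw-y0+np.pi)%(2*np.pi)-np.pi)/n; out=[]
    for i in range(n):
        a=y0+dy*i
        M=R.from_euler('xyz',[np.pi,0,a]).as_matrix(); t=M.T@d/1000
        out.append([jaw]+[round(float(v),4) for v in t]+[round(float(-dy),4)])
    print(json.dumps(out))
def pose():
    s=manip.read_state(); print(round(s["clock"],2),s["eef_pos"].round(1),s["eef_rot"].round(3),"F",s["wrist_force"].round(1),"gap",round(s["finger_gap"],1),round(s["finger_force"],1))
E
python3 -c "
from h import *
rows([576,371,300],2.46,0.0,20)"
```

```text
[[0.0, 0.0341, -0.0312, -0.0048, -0.0999], [0.0, 0.037, -0.0277, -0.0048, -0.0999], [0.0, 0.0396, -0.0239, -0.0048, -0.0999], [0.0, 0.0418, -0.0198, -0.0048, -0.0999], [0.0, 0.0435, -0.0155, -0.0048, -0.0999], [0.0, 0.0448, -0.0111, -0.0048, -0.0999], [0.0, 0.0457, -0.0066, -0.0048, -0.0999], [0.0, 0.0462, -0.002, -0.0048, -0.0999], [0.0, 0.0461, 0.0026, -0.0048, -0.0999], [0.0, 0.0456, 0.0072, -0.0048, -0.0999], [0.0, 0.0447, 0.0117, -0.0048, -0.0999], [0.0, 0.0433, 0.0161, -0.0048, -0.0999], [0.0, 0.0415, 0.0204, -0.0048, -0.0999], [0.0, 0.0392, 0.0244, -0.0048, -0.0999], [0.0, 0.0366, 0.0282, -0.0048, -0.0999], [0.0, 0.0336, 0.0317, -0.0048, -0.0999], [0.0, 0.0303, 0.0349, -0.0048, -0.0999], [0.0, 0.0267, 0.0377, -0.0048, -0.0999], [0.0, 0.0228, 0.0402, -0.0048, -0.0999], [0.0, 0.0187, 0.0423, -0.0048, -0.0999]]
```

Request:
arm_command:
  plan:
    - [0, 0.034, -0.031, -0.006, -0.1]
    - [0, 0.037, -0.028, -0.006, -0.1]
    - [0, 0.04, -0.024, -0.006, -0.1]
    - [0, 0.042, -0.02, -0.006, -0.1]
    - [0, 0.0435, -0.0155, -0.006, -0.1]
    - [0, 0.045, -0.011, -0.006, -0.1]
    - [0, 0.0455, -0.0065, -0.006, -0.1]
    - [0, 0.046, -0.002, -0.006, -0.1]
    - [0, 0.046, 0.0025, -0.006, -0.1]
    - [0, 0.0455, 0.007, -0.006, -0.1]
    - [0, 0.0445, 0.0115, -0.005, -0.1]
    - [0, 0.0435, 0.016, -0.005, -0.1]
    - [0, 0.0415, 0.0205, -0.005, -0.1]
    - [0, 0.039, 0.0245, -0.004, -0.1]
    - [0, 0.0365, 0.028, -0.003, -0.1]
    - [0, 0.0335, 0.0315, -0.003, -0.1]
    - [0, 0.03, 0.035, -0.002, -0.1]
    - [0, 0.0265, 0.0375, -0.002, -0.1]
    - [0, 0.023, 0.04, -0.002, -0.1]
    - [0, 0.0185, 0.0425, -0.001, -0.1]

```text
clock: 2.6
eef_pos: [574.9, 372.0, 297.2]
eef_rot: [-3.141, -0.0, 2.466]
wrist_force: [-0.6, -0.2, 0.5]
finger_gap: 47.0
finger_force: 0.0
```

```bash
python3 - <<'E'
from h import *
pose()
rows([576,371,204],2.46,-0.2,6)
c=eyes.camera("top"); np.savez("top1.npz",w=cloud(c),img=c["img"]); cv2.imwrite("pics/top1.png",c["img"])
E
```

```text
2.6 [574.9 372.  297.2] [-3.141 -0.     2.466] F [-0.6 -0.2  0.5] gap 47.0 0.0
[[-0.2, -0.0002, -0.0, 0.0155, 0.001], [-0.2, -0.0002, -0.0, 0.0155, 0.001], [-0.2, -0.0002, -0.0, 0.0155, 0.001], [-0.2, -0.0002, -0.0, 0.0155, 0.001], [-0.2, -0.0002, -0.0, 0.0155, 0.001], [-0.2, -0.0002, -0.0, 0.0155, 0.001]]
```

View pics/top1.png

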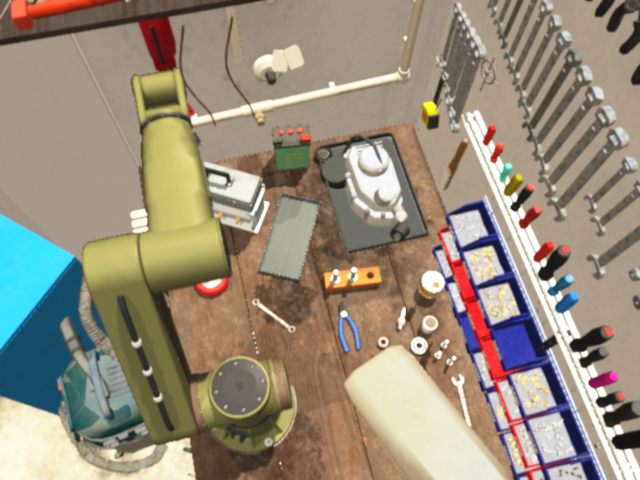

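The top view now shows the whole tray, with corners near (286,196), (321,203), (303,280) and (260,272). I'll descend on the cap and measure the tray in the same step.

Request:
arm_command:
  plan:
    - [-0.2, 0, 0, 0.0155, 0]
    - [-0.2, 0, 0, 0.0155, 0]
    - [-0.2, 0, 0, 0.0155, 0]
    - [-0.2, 0, 0, 0.0155, 0]
    - [-0.2, 0, 0, 0.0155, 0]
    - [-0.2, 0, 0, 0.0145, 0]
    - [-0.2, 0, 0, 0, 0]
    - [-1, 0, 0, 0, 0]
    - [-1, 0, 0, 0, 0]
    - [-1, 0, 0, 0, 0]
    - [-1, 0, 0, 0, 0]
    - [-1, 0, 0, 0, 0]
  newtons: 15

```text
clock: 4.15
eef_pos: [574.8, 370.8, 205.9]
eef_rot: [3.141, 0.0, 2.463]
wrist_force: [0.5, 2.1, 3.3]
finger_gap: 11.7
finger_force: 15.0
```

```bash
python3 - <<'E'
from h import *
T=np.load("top1.npz"); im=T["img"].astype(int); w=T["w"]
m=(np.abs(im[...,2]-im[...,0])<22)&(im.sum(2)<420)&(np.abs(w[...,2]-7)<16)&(w[...,0]>370)&(w[...,0]<710)&(w[...,1]>-60)&(w[...,1]<140)
m=cv2.morphologyEx(m.astype(np.uint8),cv2.MORPH_OPEN,np.ones((3,3)))
n,l,st,ce=cv2.connectedComponentsWithStats(m); k=1+np.argmax(st[1:,4]); q=w[l==k]
print(st[k],cv2.minAreaRect(q[:,:2].astype(np.float32)), q.mean(0))
wl=q[q[:,2]>8]; print(len(wl),cv2.minAreaRect(wl[:,:2].astype(np.float32)))
E
```

```text
[282 195  39  10 151] ((673.2091064453125, 53.84979248046875), (19.406328201293945, 131.0958709716797), 3.818840742111206) [674.49580981  53.10404804   4.63580684]
39 ((671.0468139648438, 53.5178108215332), (14.758243560791016, 125.60082244873047), 4.223920822143555)
```

Request:
arm_command:
  plan:
    - [-1, 0, 0, 0, 0.12]
    - [-1, 0, 0, 0, 0.12]
    - [-1, 0, 0, 0, 0.12]
    - [-1, 0, 0, 0, 0.12]
    - [-1, 0, 0, 0, 0.12]
    - [-1, 0, 0, 0, 0.12]
    - [-1, 0, 0, 0, 0.12]
    - [-1, 0, 0, 0, 0.08]
    - [-1, 0, 0, 0, 0]
    - [-1, 0, 0, 0, 0]

```text
clock: 5.4
eef_pos: [575.2, 370.8, 206.0]
eef_rot: [3.14, -0.001, 1.543]
wrist_force: [5.3, 2.9, 2.4]
finger_gap: 11.8
finger_force: 15.1
```

```bash
python3 - <<'E'
from h import *
print(manip.read_state()["moment"]); pose()
T=np.load("top1.npz"); im=T["img"].astype(int); w=T["w"]
m=(im[...,2]-im[...,0]<25)&(np.abs(w[...,2]-7)<16)&(w[...,0]>370)&(w[...,0]<710)&(w[...,1]>-60)&(w[...,1]<150)
m=cv2.morphologyEx(m.astype(np.uint8),cv2.MORPH_OPEN,np.ones((3,3)))
n,l,st,ce=cv2.connectedComponentsWithStats(m); k=1+np.argmax(st[1:,4]); q=w[l==k]
print(st[k],cv2.minAreaRect(q[:,:2].astype(np.float32)), q.mean(0))
E
```

```text
[ 0.61804478 -0.878872    0.24492132]
5.4 [575.2 370.8 206. ] [ 3.140e+00 -1.000e-03  1.543e+00] F [5.3 2.9 2.4] gap 11.8 15.1
[ 259  194   62   88 3390] ((536.9117431640625, 48.77606201171875), (294.796875, 135.4701690673828), 2.321523427963257) [533.98641788  48.45507883   3.70258028]
```

Request:
arm_command:
  plan:
    - [0, 0, 0, 0, -0.011]
    - [0, 0, 0, 0, 0]
    - [0, 0, 0, -0.02, 0]
    - [0, 0, 0, -0.022, 0]
    - [0, -0.03, 0, 0, 0]
    - [0, -0.03, 0, 0, 0]
    - [0, -0.0275, 0, 0, 0]
    - [0, 0, 0, 0.02, 0]
    - [0, 0, 0, 0.02, 0]
    - [-1, 0, 0, 0, 0]
    - [-1, 0, 0, 0, 0]
    - [-1, 0, 0, 0, 0]
    - [-1, 0, 0, 0, 0]
    - [-1, 0, 0, 0, 0]
  newtons: 50

```text
clock: 7.15
eef_pos: [573.7, 283.2, 208.2]
eef_rot: [3.14, -0.001, 1.554]
wrist_force: [4.6, 0.6, 2.3]
finger_gap: 13.7
finger_force: 50.0
```

```bash
python3 - <<'E'
from h import *
pose()
c=eyes.camera("side"); w=cloud(c)
for z0,z1 in((211,226),):
    k=(np.abs(w[...,0]-575)<28)&(w[...,1]>345)&(w[...,1]<400)&(w[...,2]>z0)&(w[...,2]<z1); q=w[k]; print(len(q),cv2.minAreaRect(q[:,:2].astype(np.float32)))
rows([574.5,282,330],1.56,-1,4); rows([537,49,330],0.055,-1,12,start=([574.5,282,330],1.56))
E
```

```text
7.15 [573.7 283.2 208.2] [ 3.140e+00 -1.000e-03  1.554e+00] F [4.6 0.6 2.3] gap 13.7 50.0
143 ((573.15625, 370.26788330078125), (42.550846099853516, 12.11436653137207), 88.90266418457031)
[[-1, -0.0003, 0.0002, -0.0305, -0.0016], [-1, -0.0003, 0.0002, -0.0305, -0.0016], [-1, -0.0003, 0.0002, -0.0305, -0.0016], [-1, -0.0003, 0.0002, -0.0305, -0.0016]]
[[-1, -0.0194, -0.0029, -0.0, 0.1254], [-1, -0.0197, -0.0005, -0.0, 0.1254], [-1, -0.0196, 0.002, 0.0, 0.1254], [-1, -0.0192, 0.0044, 0.0, 0.1254], [-1, -0.0185, 0.0068, 0.0, 0.1254], [-1, -0.0175, 0.0091, 0.0, 0.1254], [-1, -0.0162, 0.0112, 0.0, 0.1254], [-1, -0.0147, 0.0131, 0.0, 0.1254], [-1, -0.0129, 0.0148, 0.0, 0.1254], [-1, -0.011, 0.0163, 0.0, 0.1254], [-1, -0.0088, 0.0176, 0.0, 0.1254], [-1, -0.0066, 0.0185, 0.0, 0.1254]]
```

The cap bar now lies at 1.552 rad, along the reservoir, so the cap is shut. The handle is gripped, so I'll lift and swing to the tray.

Request:
arm_command:
  plan:
    - [-1, 0, 0, -0.01, 0]
    - [-1, 0, 0, -0.018, 0]
    - [-1, 0, 0, -0.018, 0]
    - [-1, 0, 0, -0.018, 0]
    - [-1, -0.0195, -0.003, 0, 0.125]
    - [-1, -0.0195, -0.0005, 0, 0.125]
    - [-1, -0.0195, 0.002, 0, 0.125]
    - [-1, -0.019, 0.0045, 0, 0.125]
    - [-1, -0.0185, 0.007, 0, 0.125]
    - [-1, -0.0175, 0.009, 0, 0.125]
    - [-1, -0.016, 0.011, 0, 0.125]
    - [-1, -0.0145, 0.013, 0, 0.125]
    - [-1, -0.013, 0.015, 0, 0.125]
    - [-1, -0.011, 0.0165, 0, 0.125]
    - [-1, -0.009, 0.0175, 0, 0.125]
    - [-1, -0.0065, 0.0185, 0, 0.125]
    - [-1, 0, 0, 0, 0]
    - [-1, 0, 0, 0, 0]

```text
clock: 9.45
eef_pos: [534.9, 50.8, 272.1]
eef_rot: [-3.141, -0.001, 0.055]
wrist_force: [-0.4, 0.1, -7.6]
finger_gap: 13.4
finger_force: 50.0
```

```bash
python3 - <<'E'
from h import *
pose(); rows([537,49,100],0.055,-1,9)
c=eyes.camera("side"); cv2.imwrite("pics/s2.png",c["img"])
E
```

```text
9.45 [534.9  50.8 272.1] [-3.141e+00 -1.000e-03  5.500e-02] F [-0.4  0.1 -7.6] gap 13.4 50.0
[[-1, 0.0002, 0.0002, 0.0191, 0.0], [-1, 0.0002, 0.0002, 0.0191, 0.0], [-1, 0.0002, 0.0002, 0.0191, 0.0], [-1, 0.0002, 0.0002, 0.0191, 0.0], [-1, 0.0002, 0.0002, 0.0191, 0.0], [-1, 0.0002, 0.0002, 0.0191, 0.0], [-1, 0.0002, 0.0002, 0.0191, 0.0], [-1, 0.0002, 0.0002, 0.0191, 0.0], [-1, 0.0002, 0.0002, 0.0191, 0.0]]
```

View pics/s2.png

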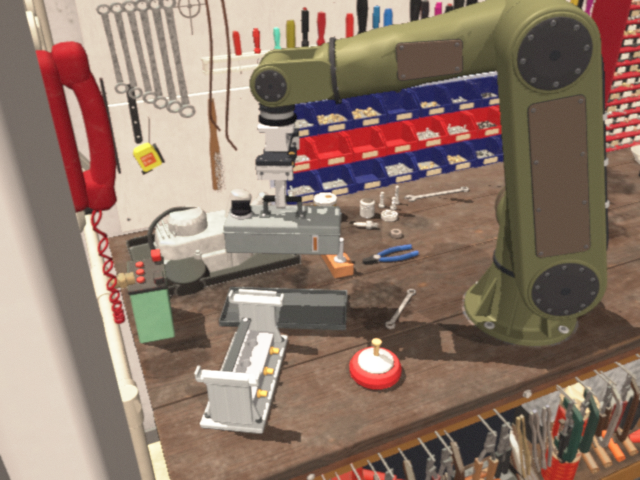

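The side view shows the reservoir level above the tray, which spans about (225..348, 290..328), and the bores are now exposed at about (255,365). I'll lower it, release, and back off.

Request:
arm_command:
  plan:
    - [-1, 0.002, 0.0015, 0.019, 0]
    - [-1, 0, 0, 0.02, 0]
    - [-1, 0, 0, 0.02, 0]
    - [-1, 0, 0, 0.02, 0]
    - [-1, 0, 0, 0.02, 0]
    - [-1, 0, 0, 0.02, 0]
    - [-1, 0, 0, 0.02, 0]
    - [-1, 0, 0, 0.02, 0]
    - [-1, 0, 0, 0.012, 0]
    - [-1, 0, 0, 0.004, 0]
    - [-1, 0, 0, 0.003, 0]
    - [-1, 0, 0, 0.001, 0]
    - [-1, 0, 0, 0, 0]
    - [-0.2, 0, 0, 0, 0]
    - [-0.2, 0, 0, 0, 0]
    - [-0.2, 0, 0, 0, 0]

```text
clock: 11.5
eef_pos: [537.2, 49.2, 92.8]
eef_rot: [-3.142, -0.001, 0.054]
wrist_force: [-0.2, -0.0, 0.2]
finger_gap: 37.0
finger_force: 0.0
```

```bash
python3 - <<'E'
from h import *
pose()
c=eyes.camera("top"); cv2.imwrite("pics/t3.png",c["img"]); np.savez("top3.npz",w=cloud(c),img=c["img"])
c=eyes.camera("side"); cv2.imwrite("pics/s3.png",c["img"]); np.savez("side3.npz",w=cloud(c),img=c["img"])
a=cv2.imread("pics/s3.png")[270:440,170:380]; b=cv2.imread("pics/t3.png")[140:300,150:400]
cv2.imwrite("pics/c3.png",cv2.vconcat([cv2.resize(a,(480,300)),cv2.resize(b,(480,300))]))
E
```

```text
11.5 [537.2  49.2  92.8] [-3.142e+00 -1.000e-03  5.400e-02] F [-0.2 -0.   0.2] gap 37.0 0.0
```

View pics/c3.png

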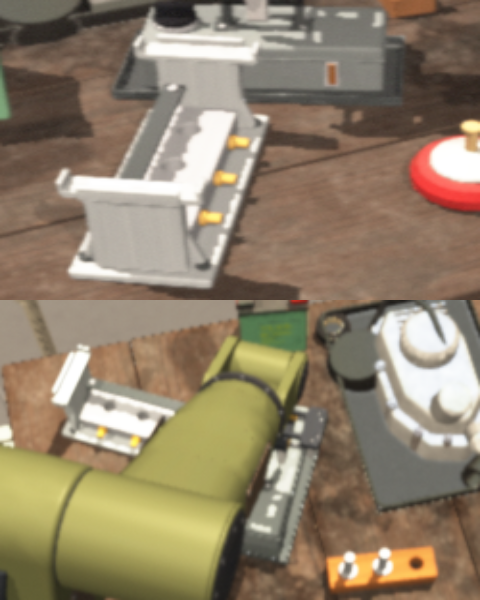

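The reservoir stands in the tray and the pump's deck is clear. Next I'll measure the stand, in case it was knocked, along with the plungers and pump.

```bash
cat > m3.py <<'E'
from h import *
import sys
k=sys.argv[1]
T=np.load(f"top{k}.npz");S=np.load(f"side{k}.npz")
def rect(p):
    r=cv2.minAreaRect(p[:,:2].astype(np.float32)); b=cv2.boxPoints(r); e=max([b[1]-b[0],b[2]-b[1]],key=np.linalg.norm)
    return np.round(r[0],1),np.round(r[1],1),round(np.arctan2(e[1],e[0])%np.pi,3)
for n,D in(("T",T),("S",S)):
    w=D["w"];im=D["img"].astype(int)
    k=(im[...,2]>150)&(im[...,2]-im[...,0]>90)&(w[...,2]>22)&(w[...,2]<40)&(w[...,0]>350)&(w[...,0]<560)&(w[...,1]>-300)&(w[...,1]<-40)
    if k.sum()>30: print(n,"stand",k.sum(),*rect(w[k]))
    k=(w[...,2]>66)&(w[...,2]<100)&(w[...,0]>350)&(w[...,0]<560)&(w[...,1]>-300)&(w[...,1]<-60)
    m,l,st,ce=cv2.connectedComponentsWithStats(k.astype(np.uint8))
    for j in range(1,m):
        if st[j,4]>8: q=w[l==j]; print(n,"plunger",st[j,4],((q[:,:2].min(0)+q[:,:2].max(0))/2).round(1),q[:,2].max().round(0),np.median(q,0).round(1))
    # pillar heads / lips
    k=(w[...,2]>112)&(w[...,2]<134)&(w[...,0]>500)&(w[...,0]<650)&(w[...,1]>130)&(w[...,1]<420)
    for a,b in((130,230),(340,420)):
        q=w[k&(w[...,1]>a)&(w[...,1]<b)]
        if len(q)>20: print(n,"lip",len(q),*rect(q))
    q=w[k]; 
    if len(q)>20: print(n,"lips all",*rect(q))
    k=(w[...,2]>70)&(w[...,2]<78)&(w[...,0]>540)&(w[...,0]<640)&(w[...,1]>170)&(w[...,1]<400)
    if k.sum()>20: print(n,"keeper",k.sum(),*rect(w[k]))
E
python3 m3.py 3
```

```text
T stand 626 [ 427.9 -173.5] [ 53.9 170.5] 1.977
T plunger 35 [ 427.4 -173.3] 97.0 [ 425.  -173.5   89.7]
T plunger 39 [ 404.8 -123.4] 99.0 [ 402.7 -123.6   86.7]
T lip 294 [578.6 397.2] [ 30.6 117.6] 3.127
T lips all [578.6 397.2] [ 30.6 117.6] 3.127
T keeper 216 [573.7 305.6] [178.4  75.3] 1.517
S stand 432 [ 427.1 -170.7] [ 52.1 175.5] 1.972
S plunger 68 [ 427.1 -168.5] 96.0 [ 427.5 -166.7   82.8]
S plunger 72 [ 404.8 -117.5] 96.0 [ 404.7 -116.7   83.7]
S lip 697 [573.3 168.3] [113.3  32.5] 0.012
S lip 840 [577.1 399.1] [112.7  31.9] 0.013
S lips all [575.3 283.6] [263.1 113.1] 1.551
S keeper 652 [575.2 286.5] [ 68.4 225.7] 1.58
```

The stand has been knocked about 19 mm and now sits at (427.5,-172). The plungers stand at about (405.2,-120.5) and (427.2,-171.5), and the pump centre is at about (575,283.5) with y yaw 1.554.

```bash
python3 - <<'E'
from h import *
p0=[537.2,49.2,190]
rows([405.2,-120.5,130],1.975,-0.2,12,start=(p0,0.054))
E
```

```text
[[-0.2, -0.0117, 0.0135, 0.005, -0.1601], [-0.2, -0.0138, 0.0115, 0.005, -0.1601], [-0.2, -0.0154, 0.0091, 0.005, -0.1601], [-0.2, -0.0167, 0.0066, 0.005, -0.1601], [-0.2, -0.0175, 0.0038, 0.005, -0.1601], [-0.2, -0.0179, 0.001, 0.005, -0.1601], [-0.2, -0.0178, -0.0019, 0.005, -0.1601], [-0.2, -0.0173, -0.0047, 0.005, -0.1601], [-0.2, -0.0163, -0.0074, 0.005, -0.1601], [-0.2, -0.0149, -0.0099, 0.005, -0.1601], [-0.2, -0.0132, -0.0121, 0.005, -0.1601], [-0.2, -0.0111, -0.0141, 0.005, -0.1601]]
```

Request:
arm_command:
  plan:
    - [-0.2, 0, 0, -0.03, 0]
    - [-0.2, 0, 0, -0.035, 0]
    - [-0.2, 0, 0, -0.032, 0]
    - [-0.2, -0.0115, 0.0135, 0.005, -0.16]
    - [-0.2, -0.014, 0.0115, 0.005, -0.16]
    - [-0.2, -0.0155, 0.009, 0.005, -0.16]
    - [-0.2, -0.0165, 0.0065, 0.005, -0.16]
    - [-0.2, -0.0175, 0.004, 0.005, -0.16]
    - [-0.2, -0.018, 0.001, 0.005, -0.16]
    - [-0.2, -0.018, -0.002, 0.005, -0.16]
    - [-0.2, -0.0175, -0.0045, 0.005, -0.16]
    - [-0.2, -0.0165, -0.0075, 0.005, -0.16]
    - [-0.2, -0.015, -0.01, 0.005, -0.16]
    - [-0.2, -0.013, -0.012, 0.005, -0.16]
    - [-0.2, -0.011, -0.014, 0.005, -0.16]
    - [-0.2, 0, 0, 0, 0]

```text
clock: 13.6
eef_pos: [404.3, -121.2, 129.4]
eef_rot: [-3.141, -0.0, 1.971]
wrist_force: [-0.0, 0.3, -0.5]
finger_gap: 37.8
finger_force: 0.0
```

```bash
python3 - <<'E'
from h import *
pose()
for n in("top","side"):
    c=eyes.camera(n); cv2.imwrite(f"pics/{n}4.png",c["img"]); np.savez(f"{n}4.npz",w=cloud(c),img=c["img"])
a=cv2.imread("pics/top4.png")[150:240,155:275]; b=cv2.imread("pics/side4.png")[280:430,190:290]
cv2.imwrite("pics/c4.png",cv2.hconcat([cv2.resize(a,(400,300),interpolation=cv2.INTER_CUBIC),cv2.resize(b,(200,300),interpolation=cv2.INTER_CUBIC)]))
E
python3 m3.py 4; python3 -c "from h import *; rows([405.2,-120.5,63],1.975,-0.2,5)"
```

```text
13.6 [ 404.3 -121.2  129.4] [-3.141 -0.     1.971] F [-0.   0.3 -0.5] gap 37.8 0.0
T stand 507 [ 427.6 -173.5] [ 55.3 171. ] 1.992
T plunger 17 [ 429.2 -174.9] 99.0 [ 428.9 -177.2   92. ]
T lip 276 [574.2 164.3] [ 29.  115.4] 3.111
T lip 294 [578.5 396.2] [ 29.3 113.1] 3.138
T lips all [575.7 280.5] [261.1 115.4] 1.557
T keeper 277 [597.9 299.1] [ 69.  213.3] 1.796
S stand 448 [ 427.2 -170.3] [ 51.9 177. ] 1.968
S plunger 61 [ 427.  -169.4] 96.0 [ 427.8 -165.2   82.6]
S plunger 73 [ 404.8 -119.1] 95.0 [ 404.8 -116.9   82.5]
S lip 675 [573.  169.1] [ 31.8 113.8] 3.092
S lip 830 [577.7 400. ] [ 30.2 113.2] 3.109
S lips all [575.4 283.9] [262.6 113.3] 1.55
S keeper 666 [575.4 286.5] [223.1  70.7] 1.57
[[-0.2, 0.0, 0.0, 0.0134, -0.0011], [-0.2, 0.0, 0.0, 0.0134, -0.0011], [-0.2, 0.0, 0.0, 0.0134, -0.0011], [-0.2, 0.0, 0.0, 0.0134, -0.0011], [-0.2, 0.0, 0.0, 0.0134, -0.0011]]
```

View pics/c4.png

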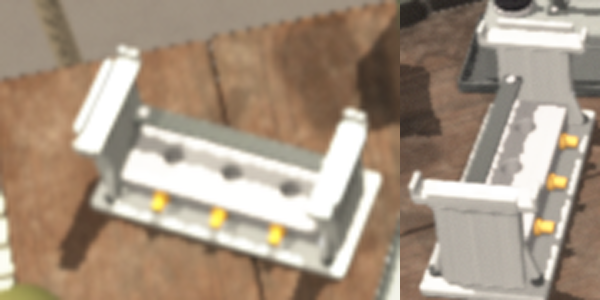

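The crop shows the three bores as dark spots at full-frame top pixels of about (206.9,196.5), (224.3,201.3) and (242,206.4), on the deck left of the keeper. I'll cast their centroids onto z=44 while grasping the first plunger.

Request:
arm_command:
  plan:
    - [-0.2, 0, -0.0005, 0.0135, 0]
    - [-0.2, 0, 0, 0.0135, 0]
    - [-0.2, 0, 0, 0.0135, 0]
    - [-0.2, 0, 0, 0.0135, 0]
    - [-0.2, 0, 0, 0.0125, 0]
    - [-0.2, 0, 0, 0, 0]
    - [-1, 0, 0, 0, 0]
    - [-1, 0, 0, 0, 0]
    - [-1, 0, 0, 0, 0]
    - [-1, 0, 0, 0, 0]
  newtons: 8

```text
clock: 14.95
eef_pos: [404.4, -121.0, 63.2]
eef_rot: [3.141, 0.0, 1.974]
wrist_force: [0.1, 0.8, 2.3]
finger_gap: 15.3
finger_force: 8.0
```

```bash
python3 - <<'E'
from h import *
pose()
c=eyes.camera("top"); s=eyes.camera("side")
def cast(c,u,v,z):
    d=rot(c)@np.array([(u-c["cx"])/c["fx"],(v-c["cy"])/c["fy"],1]); e=np.array(c["eye"]); return e+d*(z-e[2])/d[2]
def proj(c,p):
    q=rot(c).T@(np.array(p)-c["eye"]); return q[0]/q[2]*c["fx"]+c["cx"],q[1]/q[2]*c["fy"]+c["cy"]
for n,cc in(("T",c),("S",s)):
  g=cv2.cvtColor(cc["img"],cv2.COLOR_BGR2GRAY).astype(float)
  for y in(60,0,-60):
    p=np.array([575.2+.0165*y,283.3+y,44]); u,v=proj(cc,p); ui,vi=int(round(u)),int(round(v))
    P=g[vi-7:vi+8,ui-7:ui+8]; md=np.median(P)
    wt=np.clip(md-12-P,0,None); V,U=np.mgrid[vi-7:vi+8,ui-7:ui+8]; wt[np.hypot(U-u,V-v)>6.5]=0
    print(n,y,(round(u,1),round(v,1)),"dark",round((wt*U).sum()/wt.sum(),2),round((wt*V).sum()/wt.sum(),2),cast(cc,(wt*U).sum()/wt.sum(),(wt*V).sum()/wt.sum(),44).round(1),"exp",p)
    if y==0: print(P.astype(int))
E
```

```text
14.95 [ 404.4 -121.    63.2] [3.141 0.    1.974] F [0.1 0.8 2.3] gap 15.3 8.0
T 60 (np.float64(206.2), np.float64(196.7)) dark 205.92 195.31 [580.8 345.8  44. ] exp [576.19 343.3   44.  ]
T 0 (np.float64(223.5), np.float64(201.6)) dark 223.97 200.66 [578.9 283.2  44. ] exp [575.2 283.3  44. ]
[[231 244 249 253 253 251 248 246 244 231 204 187 169 162 157]
 [210 219 231 243 246 244 244 247 252 251 249 246 235 221 197]
 [204 205 209 216 218 218 220 230 243 249 253 253 251 249 246]
 [204 202 203 202 202 198 194 199 212 228 242 246 244 244 248]
 [205 203 202 199 190 174 160 161 168 185 206 216 217 219 229]
 [223 211 204 195 169 140 125 124 136 155 178 197 201 203 207]
 [248 235 226 211 161 118 110 114 123 137 164 192 199 201 200]
 [254 252 250 245 204 130 113 121 129 139 162 192 199 200 199]
 [254 254 254 253 241 181 150 155 170 186 206 216 207 201 202]
 [255 254 254 254 252 240 225 223 234 244 249 247 234 226 225]
 [254 254 254 254 254 253 252 252 253 254 254 254 252 251 251]
 [254 254 254 254 254 254 254 254 254 254 255 255 254 254 254]
 [255 255 255 255 254 254 254 254 255 255 255 255 
[... 821 characters left out ...]
9 174 210 238 248 250]
 [173 159 154 157 161 169 174 177 172 166 160 174 221 245 250]
 [170 151 142 147 160 168 172 176 171 165 157 165 212 243 249]
 [162 146 136 146 160 169 172 174 171 166 163 176 223 246 249]
 [160 148 141 145 161 168 172 174 171 170 181 214 240 248 250]
 [162 157 151 152 162 168 169 177 188 200 222 241 248 250 250]
 [164 162 157 161 161 164 168 185 224 240 246 248 250 249 250]
 [163 164 161 161 162 163 168 192 236 248 250 250 250 250 250]
 [164 162 162 162 164 164 167 192 239 249 250 250 250 250 250]
 [163 162 161 163 163 165 172 207 241 249 250 250 250 250 249]]
S -60 (np.float64(252.5), np.float64(343.0)) dark 248.74 343.2 [581.7 224.8  44. ] exp [574.21 223.3   44.  ]
```

The bore readings are blurred by the keeper's shadow, so I'll refine them later against the held plunger. Next I'll lift the plunger part-way out and lean it against its hole.

Request:
arm_command:
  plan:
    - [-1, 0, 0, -0.004, 0]
    - [-1, 0, 0, -0.004, 0]
    - [-1, 0, 0, -0.004, 0]
    - [-1, 0.003, 0, 0, 0]
    - [-1, 0.003, 0, 0, 0]
    - [-1, 0.003, 0, 0, 0]
    - [-1, 0.003, 0, 0, 0]
    - [-1, 0.003, 0, 0, 0]
    - [-1, 0.003, 0, 0, 0]
    - [-1, 0.003, 0, 0.001, 0]
    - [-1, 0.003, 0, 0.001, 0]
    - [-1, 0, 0, 0, 0]
  newtons: 6

```text
clock: 16.55
eef_pos: [394.7, -98.7, 72.8]
eef_rot: [-3.141, -0.0, 1.974]
wrist_force: [0.4, -0.5, -1.1]
finger_gap: 15.6
finger_force: 6.0
```

```bash
python3 - <<'E'
from h import *
pose()
c=eyes.camera("side"); np.savez("side5.npz",w=cloud(c),img=c["img"]); 
cv2.imwrite("pics/s5.png",cv2.resize(c["img"][190:300,280:400],(600,550),interpolation=cv2.INTER_CUBIC))
E
```

```text
16.55 [394.7 -98.7  72.8] [-3.141 -0.     1.974] F [ 0.4 -0.5 -1.1] gap 15.6 6.0
```

View pics/s5.png

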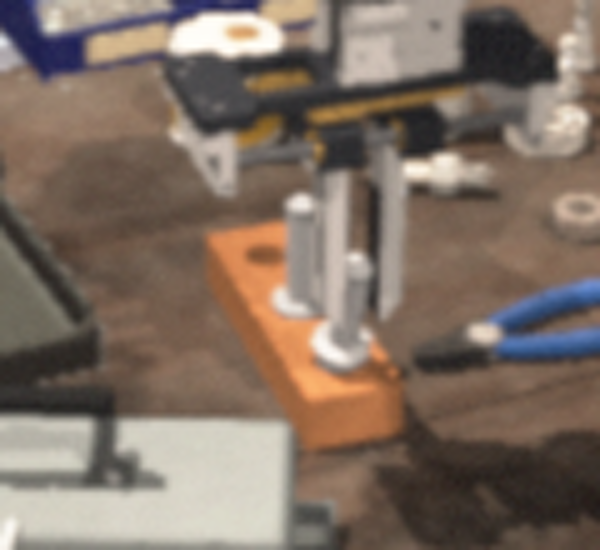

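The side view shows the plunger leaning in the stand, held at about (355,290) in the crop. I'll lift it over to the pump at pump yaw.

```bash
python3 -c "
from h import *
rows([551,222.5,200],3.1257,-1,11,start=([394.7,-98.7,200],1.974))"
```

```text
[[-1, 0.0213, 0.0245, 0.0, -0.1047], [-1, 0.0186, 0.0266, 0.0, -0.1047], [-1, 0.0157, 0.0284, 0.0, -0.1047], [-1, 0.0127, 0.0299, 0.0, -0.1047], [-1, 0.0095, 0.0311, 0.0, -0.1047], [-1, 0.0062, 0.0319, 0.0, -0.1047], [-1, 0.0028, 0.0324, 0.0, -0.1047], [-1, -0.0006, 0.0325, 0.0, -0.1047], [-1, -0.004, 0.0322, 0.0, -0.1047], [-1, -0.0073, 0.0316, 0.0, -0.1047], [-1, -0.0106, 0.0307, 0.0, -0.1047]]
```

Request:
arm_command:
  plan:
    - [-1, 0, 0, -0.004, 0]
    - [-1, 0, 0, -0.01, 0]
    - [-1, 0, 0, -0.025, 0]
    - [-1, 0, 0, -0.03, 0]
    - [-1, 0, 0, -0.03, 0]
    - [-1, 0, 0, -0.028, 0]
    - [-1, 0.0215, 0.0245, 0, -0.105]
    - [-1, 0.0185, 0.0265, 0, -0.105]
    - [-1, 0.0155, 0.0285, 0, -0.105]
    - [-1, 0.0125, 0.03, 0, -0.105]
    - [-1, 0.0095, 0.031, 0, -0.105]
    - [-1, 0.006, 0.032, 0, -0.105]
    - [-1, 0.003, 0.0325, 0, -0.105]
    - [-1, -0.0005, 0.0325, 0, -0.105]
    - [-1, -0.004, 0.032, 0, -0.105]
    - [-1, -0.0075, 0.0315, 0, -0.105]
    - [-1, -0.0105, 0.0305, 0, -0.105]
    - [-1, 0, 0, 0, 0]
    - [-1, 0, 0, 0, 0]
  newtons: 25

```text
clock: 18.98
eef_pos: [550.5, 221.6, 200.2]
eef_rot: [-3.141, -0.0, 3.127]
wrist_force: [-0.0, 0.1, -1.1]
finger_gap: 15.8
finger_force: 25.0
```

```bash
python3 - <<'E'
from h import *
pose()
c=eyes.camera("side"); np.savez("side6.npz",w=cloud(c),img=c["img"]); s=manip.read_state()["eef_pos"]
t=eyes.camera("top"); np.savez("top6.npz",w=cloud(t),img=t["img"])
cv2.imwrite("pics/s6.png",cv2.resize(c["img"][220:440,160:320],(436,600),interpolation=cv2.INTER_CUBIC))
w=cloud(c); k=(np.abs(w[...,0]-s[0])<70)&(np.abs(w[...,1]-s[1])<25)&(w[...,2]>s[2]-75)&(w[...,2]<s[2]-2)
q=w[k]; print(len(q))
for a in range(-72,0,6):
    r=q[(q[:,2]-s[2]>=a)&(q[:,2]-s[2]<a+6)]
    if len(r): print(a,len(r),(r[:,0].min()-s[0]).round(1),(r[:,0].max()-s[0]).round(1),(r[:,1].max()-s[1]).round(1))
E
```

```text
18.98 [550.5 221.6 200.2] [-3.141 -0.     3.127] F [-0.   0.1 -1.1] gap 15.8 25.0
243
-54 12 15.7 30.3 10.5
-48 27 14.0 33.4 13.4
-42 23 12.5 32.2 13.7
-36 28 4.8 30.3 14.0
-30 52 4.3 30.3 16.4
-24 47 8.1 32.2 19.2
-18 22 5.4 21.5 10.6
-12 20 3.3 20.2 9.4
-6 12 4.2 18.8 11.9
```

View pics/s6.png

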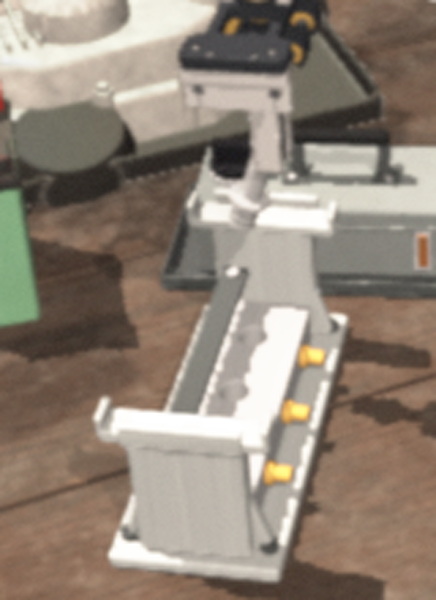

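The side view shows the plunger leaning the right way, stem to -x and foot at left near (245,205) in the crop. The lean is about 0.27 rad, and the foot is about 0.6 mm in +x of the bore axis. I'll descend to just above the mouth.

Request:
arm_command:
  plan:
    - [-1, 0.0005, 0.0005, 0.01, 0]
    - [-1, 0, 0, 0.02, 0]
    - [-1, 0, 0, 0.022, 0]
    - [-1, 0, 0, 0.02, 0]
    - [-1, 0, 0, 0.014, 0]
    - [-1, 0, 0, 0.009, 0]
    - [-1, 0, 0, 0, 0]

```text
clock: 19.95
eef_pos: [550.2, 222.5, 104.6]
eef_rot: [-3.141, -0.001, 3.129]
wrist_force: [-0.5, -0.1, -1.1]
finger_gap: 15.2
finger_force: 25.0
```

```bash
cat > lean.py <<'E'
from h import *
import sys
pose(); s=manip.read_state()["eef_pos"]
by=float(sys.argv[1])
c=eyes.camera("side"); w=cloud(c); np.savez("sideL.npz",w=w,img=c["img"])
k=(np.abs(w[...,0]-s[0]-12)<40)&(np.abs(w[...,1]-s[1]-4)<24)&(w[...,2]>46)&(w[...,2]<s[2]-1); q=w[k]
for a in np.arange(44,s[2],6):
    r=q[(q[:,2]>=a)&(q[:,2]<a+6)]
    if len(r): print(a-44,len(r),"x-bore",(np.percentile(r[:,0],[4,96])-(575.35+.0165*by)).round(1),"y",(np.percentile(r[:,1],96)-s[1]).round(1))
t=eyes.camera("top")
a=cv2.resize(c["img"][270:410,190:310],(514,600),interpolation=cv2.INTER_CUBIC); cv2.imwrite(sys.argv[2],a)
E
python3 lean.py -60 pics/s7.png
```

```text
19.95 [550.2 222.5 104.6] [-3.141e+00 -1.000e-03  3.129e+00] F [-0.5 -0.1 -1.1] gap 15.2 25.0
0.0 38 x-bore [-35.3  17.9] y 25.3
6.0 10 x-bore [-7.5  6.4] y 9.7
12.0 23 x-bore [-9.2  9.5] y 10.5
18.0 21 x-bore [-9.7  7.6] y 11.1
24.0 90 x-bore [-17.9  27. ] y 25.7
30.0 112 x-bore [-16.7  25.6] y 22.6
36.0 37 x-bore [-14.3   5.6] y 12.7
42.0 20 x-bore [-17.7  -0.4] y 9.6
48.0 20 x-bore [-18.3  -5. ] y 9.9
54.0 12 x-bore [-19.3  -7.5] y 10.3
```

View pics/s7.png

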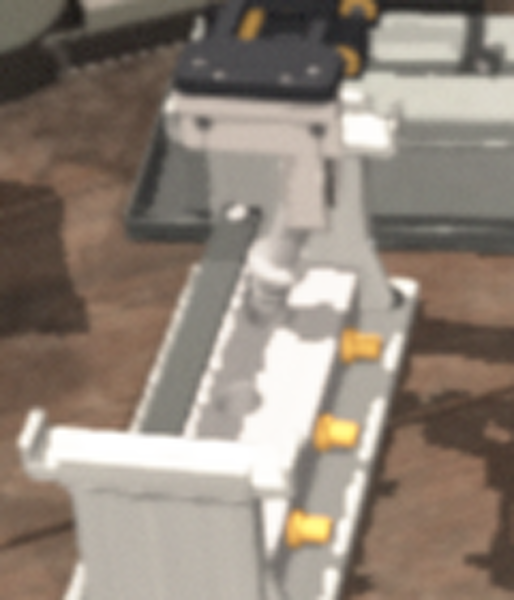

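The side view shows the foot over bore2, centred within about 1 mm and some 6 mm above the deck, with its collar beside the keeper near (270,262). I'll enter the mouth.

Request:
arm_command:
  plan:
    - [-1, 0, 0.0002, 0.003, 0]
    - [-1, 0, 0, 0.003, 0]
    - [-1, 0, 0, 0.003, 0]
    - [-1, 0, 0, 0.002, 0]
    - [-1, 0, 0, 0, 0]
  newtons: 12

```text
clock: 20.68
eef_pos: [550.3, 222.7, 93.8]
eef_rot: [-3.141, -0.0, 3.129]
wrist_force: [0.8, 0.2, -1.8]
finger_gap: 15.6
finger_force: 12.0
```

```bash
python3 lean.py -60 pics/s8.png
```

```text
20.68 [550.3 222.7  93.8] [-3.141 -0.     3.129] F [ 0.8  0.2 -1.8] gap 15.6 12.0
0.0 39 x-bore [-30.6  16.7] y 27.2
6.0 22 x-bore [-9.2  7.5] y 10.9
12.0 16 x-bore [-18.4   5.2] y 11.2
18.0 48 x-bore [-18.6   4.7] y 14.8
24.0 128 x-bore [-11.6  27.4] y 26.2
30.0 87 x-bore [-14.9  27.1] y 23.1
36.0 16 x-bore [-17.9  -4. ] y 9.3
42.0 17 x-bore [-20.1  -6.9] y 9.7
48.0 2 x-bore [-11.7  -7. ] y 7.4
```

Request:
arm_command:
  plan:
    - [-1, 0, 0, 0.002, 0]
    - [-1, -0.0025, 0, 0.0005, 0]
    - [-1, -0.0025, 0, 0.0005, 0]
    - [-1, -0.0025, 0, 0.0005, 0]
    - [-1, -0.0025, 0, 0.0005, 0]
    - [-1, -0.0025, 0, 0.0005, 0]
    - [-1, -0.0025, 0, 0.0005, 0]
    - [-1, 0, 0, 0, 0]
  newtons: 6

```text
clock: 21.78
eef_pos: [565.5, 222.5, 88.8]
eef_rot: [3.142, -0.0, 3.129]
wrist_force: [-0.5, 0.0, -1.2]
finger_gap: 15.7
finger_force: 6.0
```

```bash
python3 lean.py -60 pics/s9.png
```

```text
21.77 [565.5 222.5  88.8] [ 3.142 -0.     3.129] F [-0.5  0.  -1.2] gap 15.7 6.0
0.0 49 x-bore [-33.7  17. ] y 24.4
6.0 12 x-bore [-14.8   5.6] y 13.1
12.0 66 x-bore [-14.3  10.9] y 15.1
18.0 38 x-bore [-9.3 11.2] y 10.9
24.0 116 x-bore [-7.9 30.8] y 26.1
30.0 80 x-bore [-8.4 29.2] y 25.7
36.0 8 x-bore [-10.5  -0.3] y 9.9
42.0 3 x-bore [-17.1  -2.6] y 11.2
```

View pics/s9.png

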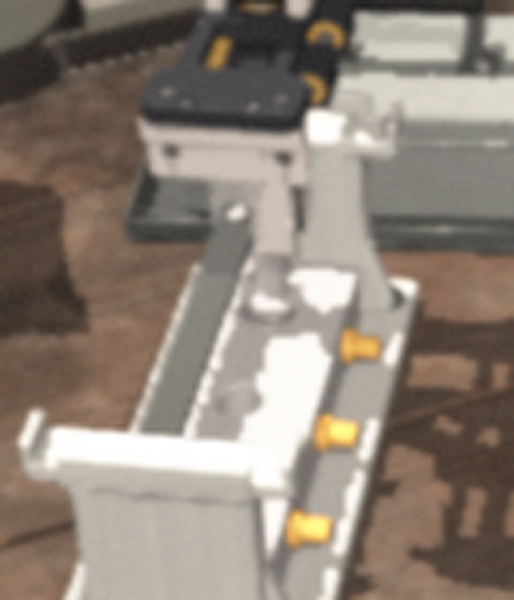

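The side view shows the collar at about (268,300), now below the keeper and nearly upright. I'll continue upright and push it home.

Request:
arm_command:
  plan:
    - [-1, -0.0015, 0, 0.001, 0]
    - [-1, -0.0015, 0, 0.001, 0]
    - [-1, -0.0015, 0, 0.001, 0]
    - [-1, 0, 0, 0.002, 0]
    - [-1, 0, 0, 0.002, 0]
    - [-1, 0, 0, 0.002, 0]
    - [-1, 0, 0, 0.002, 0]
    - [-1, 0, 0, 0.002, 0]
    - [-1, 0, 0, 0, 0]
  newtons: 10

```text
clock: 23.0
eef_pos: [571.1, 222.6, 77.3]
eef_rot: [3.141, 0.004, 3.129]
wrist_force: [0.9, -0.8, 6.5]
finger_gap: 15.7
finger_force: 10.0
```

```bash
python3 lean.py -60 pics/s10.png
```

```text
23.0 [571.1 222.6  77.3] [3.141 0.004 3.129] F [ 0.9 -0.8  6.5] gap 15.7 10.0
0.0 76 x-bore [-26.9  15.9] y 23.2
6.0 35 x-bore [-11.6  11.9] y 15.0
12.0 17 x-bore [-7.7  5.3] y 10.4
18.0 19 x-bore [-8.6  4.8] y 9.6
24.0 99 x-bore [-4.2 31.3] y 25.0
30.0 59 x-bore [11.6 29.9] y 23.7
```

View pics/s10.png

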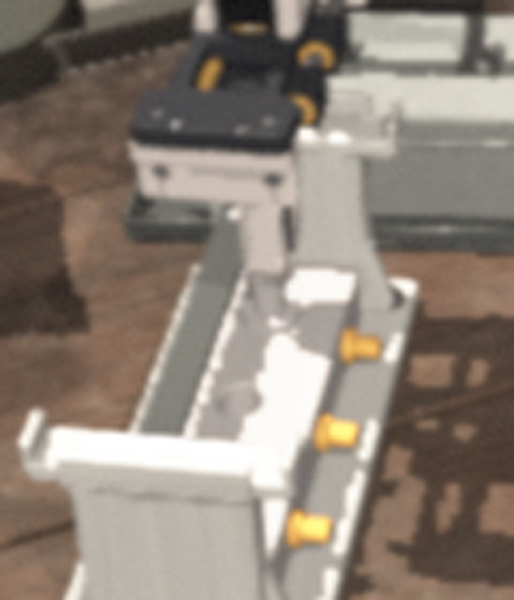

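Request:
arm_command:
  plan:
    - [-1, 0, 0, 0.002, 0]
    - [-1, 0, 0, 0.002, 0]
    - [-0.4, 0, 0, -0.004, 0]
    - [-0.4, 0, 0, 0, 0]
    - [-0.4, 0, 0, -0.02, 0]
    - [-0.4, 0, 0, -0.03, 0]
    - [-0.4, 0, 0, -0.04, 0]
    - [-0.4, 0, 0, -0.03, 0]
    - [-0.4, 0, 0, 0, 0]

```text
clock: 24.22
eef_pos: [570.6, 222.8, 198.0]
eef_rot: [3.14, 0.004, 3.129]
wrist_force: [0.7, -1.3, -0.0]
finger_gap: 28.2
finger_force: 0.0
```

```bash
cat > home.py <<'E'
from h import *
import sys
by=float(sys.argv[1]); pose(); bx,byw=575.35+.0165*by,282.2+by
for n in("side","top"):
    c=eyes.camera(n); w=cloud(c); np.savez(f"{n}H.npz",w=w,img=c["img"])
    k=(np.hypot(w[...,0]-bx,w[...,1]-byw-1)<22)&(w[...,2]>46)&(w[...,2]<125); q=w[k]
    for a in range(46,120,8):
        r=q[(q[:,2]>=a)&(q[:,2]<a+8)&((q[:,0]<bx+11)|(a>76))]
        if len(r): print(n,a-44,len(r),"dx",(np.percentile(r[:,0],[4,96])-bx).round(1),"dy",(np.percentile(r[:,1],[4,96])-byw).round(1))
    print(n,"top z",np.sort(q[:,2])[-6:].round(1) if len(q) else None)
E
python3 home.py -60
```

```text
24.23 [570.6 222.8 198. ] [3.14  0.004 3.129] F [ 0.7 -1.3 -0. ] gap 28.2 0.0
side 2 84 dx [-14.   10.1] dy [-9.  16.9]
side 10 18 dx [-6.8  3.7] dy [3.2 9.5]
side 18 21 dx [-7.1  4.8] dy [1.3 9.9]
side 26 27 dx [-7.1  6.2] dy [-0.6  9.6]
side 34 25 dx [-7.7  3.2] dy [ 0.2 11.2]
side 42 25 dx [-6.8  5.1] dy [2.7 9. ]
side 50 24 dx [-7.2  6.6] dy [1.7 9.2]
side 58 40 dx [-6.7  6.7] dy [-5.5 11. ]
side 66 1 dx [4.1 4.1] dy [3.5 3.5]
side top z [107.3 107.6 107.7 109.  109.3 110. ]
top top z None
```

The first plunger is home: its stem top reads about 107 mm, it is upright, and its collar is on the deck. I'll check the stand again and go for the second.

```bash
python3 m3.py H | grep -v -e lip -e keep; python3 -c "
from h import *
rows([427.6,-174.3,130],1.974,-0.2,13)"
```

```text
T stand 694 [ 428.6 -173.4] [ 54.9 170.6] 1.972
T plunger 33 [ 427.8 -173.2] 98.0 [ 426.  -172.8   87.7]
S stand 563 [ 427.1 -170.2] [ 52.2 176.2] 1.981
S plunger 67 [ 427.3 -169.9] 97.0 [ 426.4 -168.2   82.2]
[[-0.2, 0.0105, -0.0307, 0.005, 0.0888], [-0.2, 0.0078, -0.0315, 0.005, 0.0888], [-0.2, 0.0049, -0.032, 0.005, 0.0888], [-0.2, 0.0021, -0.0323, 0.005, 0.0888], [-0.2, -0.0008, -0.0324, 0.005, 0.0888], [-0.2, -0.0037, -0.0322, 0.005, 0.0888], [-0.2, -0.0065, -0.0318, 0.005, 0.0888], [-0.2, -0.0093, -0.0311, 0.005, 0.0888], [-0.2, -0.012, -0.0301, 0.005, 0.0888], [-0.2, -0.0146, -0.0289, 0.005, 0.0888], [-0.2, -0.0171, -0.0275, 0.005, 0.0888], [-0.2, -0.0195, -0.0259, 0.005, 0.0888], [-0.2, -0.0217, -0.024, 0.005, 0.0888]]
```

Request:
arm_command:
  plan:
    - [-0.3, 0.0105, -0.0305, 0, 0.089]
    - [-0.2, 0.008, -0.0315, 0, 0.089]
    - [-0.2, 0.005, -0.032, 0, 0.089]
    - [-0.2, 0.002, -0.0325, 0, 0.089]
    - [-0.2, -0.001, -0.0325, 0, 0.089]
    - [-0.2, -0.0035, -0.032, 0.005, 0.089]
    - [-0.2, -0.0065, -0.032, 0.005, 0.089]
    - [-0.2, -0.0095, -0.031, 0.005, 0.089]
    - [-0.2, -0.012, -0.03, 0.005, 0.089]
    - [-0.2, -0.0145, -0.029, 0.01, 0.089]
    - [-0.2, -0.017, -0.0275, 0.01, 0.089]
    - [-0.2, -0.0195, -0.026, 0.01, 0.089]
    - [-0.2, -0.0215, -0.024, 0.015, 0.089]
    - [-0.2, 0, 0, 0.005, 0]
    - [-0.2, 0, 0, 0, 0]

```text
clock: 26.2
eef_pos: [426.8, -173.2, 125.1]
eef_rot: [-3.14, -0.001, 1.973]
wrist_force: [0.4, -0.4, 0.5]
finger_gap: 37.7
finger_force: 0.0
```

```bash
python3 -c "
from h import *
pose(); rows([427.6,-174.3,63.2],1.974,-0.2,5)"
```

```text
26.2 [ 426.8 -173.2  125.1] [-3.140e+00 -1.000e-03  1.973e+00] F [ 0.4 -0.4  0.5] gap 37.7 0.0
[[-0.2, -0.0003, 0.0001, 0.0124, -0.0002], [-0.2, -0.0003, 0.0001, 0.0124, -0.0002], [-0.2, -0.0003, 0.0001, 0.0124, -0.0002], [-0.2, -0.0003, 0.0001, 0.0124, -0.0002], [-0.2, -0.0003, 0.0001, 0.0124, -0.0002]]
```

Request:
arm_command:
  plan:
    - [-0.2, -0.001, 0.0005, 0.0125, 0]
    - [-0.2, 0, 0, 0.0125, 0]
    - [-0.2, 0, 0, 0.0125, 0]
    - [-0.2, 0, 0, 0.0125, 0]
    - [-0.2, 0, 0, 0.012, 0]
    - [-1, 0, 0, 0, 0]
    - [-1, 0, 0, 0, 0]
    - [-1, 0, 0, 0, 0]
    - [-1, 0, 0, 0, 0]
    - [-1, 0, 0, -0.006, 0]
    - [-1, 0, 0, -0.006, 0]
    - [-1, 0.003, 0, 0, 0]
    - [-1, 0.003, 0, 0, 0]
    - [-1, 0.003, 0, 0, 0]
    - [-1, 0.003, 0, 0, 0]
    - [-1, 0.003, 0, 0, 0]
    - [-1, 0.003, 0, 0, 0]
    - [-1, 0.003, 0, 0.001, 0]
    - [-1, 0.003, 0, 0.001, 0]
    - [-1, 0, 0, 0, 0]
  newtons: 6

```text
clock: 28.7
eef_pos: [418.4, -152.3, 73.9]
eef_rot: [-3.141, -0.0, 1.972]
wrist_force: [0.2, -0.2, -1.7]
finger_gap: 15.9
finger_force: 6.0
```

```bash
python3 -c "
from h import *
pose(); s=manip.read_state(); rows([550.5,282.4,200],3.127,-1,14,start=(list(s['eef_pos'][:2])+[200],1.973))"
```

```text
28.7 [ 418.4 -152.3   73.9] [-3.141 -0.     1.972] F [ 0.2 -0.2 -1.7] gap 15.9 6.0
[[-1, 0.0249, 0.0208, 0.0, -0.0824], [-1, 0.0231, 0.0228, 0.0, -0.0824], [-1, 0.0211, 0.0246, 0.0, -0.0824], [-1, 0.019, 0.0263, 0.0, -0.0824], [-1, 0.0168, 0.0278, 0.0, -0.0824], [-1, 0.0144, 0.0291, 0.0, -0.0824], [-1, 0.012, 0.0301, 0.0, -0.0824], [-1, 0.0095, 0.031, 0.0, -0.0824], [-1, 0.0069, 0.0317, 0.0, -0.0824], [-1, 0.0043, 0.0322, 0.0, -0.0824], [-1, 0.0016, 0.0324, 0.0, -0.0824], [-1, -0.0011, 0.0324, 0.0, -0.0824], [-1, -0.0037, 0.0322, 0.0, -0.0824], [-1, -0.0064, 0.0318, 0.0, -0.0824]]
```

Request:
arm_command:
  plan:
    - [-1, 0, 0, -0.008, 0]
    - [-1, 0, 0, -0.025, 0]
    - [-1, 0, 0, -0.032, 0]
    - [-1, 0, 0, -0.033, 0]
    - [-1, 0, 0, -0.028, 0]
    - [-1, 0.025, 0.021, 0, -0.0825]
    - [-1, 0.023, 0.023, 0, -0.0825]
    - [-1, 0.021, 0.0245, 0, -0.0825]
    - [-1, 0.019, 0.0265, 0, -0.0825]
    - [-1, 0.017, 0.028, 0, -0.0825]
    - [-1, 0.0145, 0.029, 0, -0.0825]
    - [-1, 0.012, 0.03, 0, -0.0825]
    - [-1, 0.0095, 0.031, 0, -0.0825]
    - [-1, 0.007, 0.0315, 0, -0.0825]
    - [-1, 0.0045, 0.032, 0, -0.0825]
    - [-1, 0.0015, 0.0325, 0, -0.0825]
    - [-1, -0.001, 0.0325, 0, -0.0825]
    - [-1, -0.0035, 0.032, 0, -0.0825]
    - [-1, -0.0065, 0.032, 0, -0.0825]
    - [-1, 0, 0, 0, 0]
  newtons: 25

```text
clock: 31.2
eef_pos: [550.5, 283.8, 199.7]
eef_rot: [-3.141, -0.001, 3.129]
wrist_force: [-0.2, -0.4, -1.5]
finger_gap: 15.4
finger_force: 25.0
```

```bash
sed -i 's/k=(np.abs(w\[...,0\]-s\[0\]-12)<40)/k=(np.abs(w[...,0]-s[0]-12)<40)\&(w[...,2]>s[2]-75)/' lean.py; python3 lean.py 0 pics/s11.png
```

```text
31.2 [550.5 283.8 199.7] [-3.141e+00 -1.000e-03  3.129e+00] F [-0.2 -0.4 -1.5] gap 15.4 25.0
96.0 3 x-bore [-11.8  -7.9] y 6.3
102.0 16 x-bore [-10.8   4.4] y 9.9
108.0 29 x-bore [-14.1   3.9] y 10.6
114.0 23 x-bore [-16.5   1.4] y 11.4
120.0 36 x-bore [-24.1  -5. ] y 13.1
126.0 67 x-bore [-20.2   1.9] y 15.7
132.0 31 x-bore [-20.1   0.6] y 9.2
138.0 27 x-bore [-23.   -8.1] y 10.1
144.0 23 x-bore [-25.   -9.8] y 8.9
150.0 8 x-bore [-23.5 -13.6] y 10.0
```

View pics/s11.png

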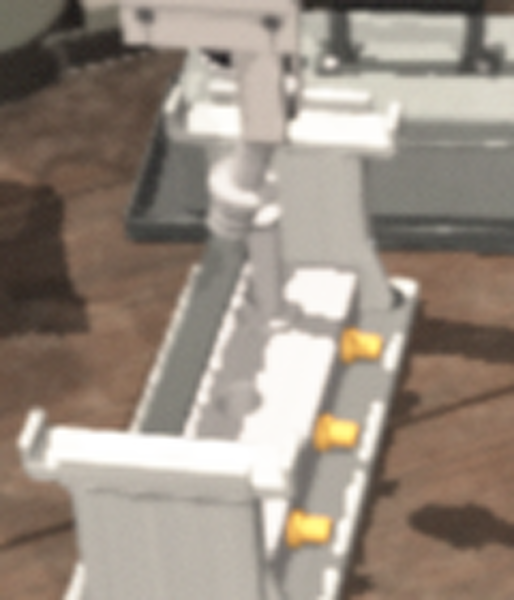

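The side view shows the first plunger seated at (268,270) and the second leaning about 0.32 rad above bore1. Its foot needs about +3 mm in x and -1.3 mm in y. I'll descend to just above the mouth and recheck numerically.

Request:
arm_command:
  plan:
    - [-1, -0.003, -0.0013, 0.01, 0]
    - [-1, 0, 0, 0.02, 0]
    - [-1, 0, 0, 0.022, 0]
    - [-1, 0, 0, 0.02, 0]
    - [-1, 0, 0, 0.014, 0]
    - [-1, 0, 0, 0.007, 0]
    - [-1, 0, 0, 0, 0]

```text
clock: 32.17
eef_pos: [553.7, 280.8, 106.8]
eef_rot: [-3.141, -0.0, 3.126]
wrist_force: [-0.2, -0.2, -0.5]
finger_gap: 15.5
finger_force: 25.0
```

```bash
python3 lean.py 0 pics/s12.png
```

```text
32.17 [553.7 280.8 106.8] [-3.141 -0.     3.126] F [-0.2 -0.2 -0.5] gap 15.5 25.0
0.0 27 x-bore [-30.9  16.9] y 26.2
6.0 5 x-bore [-7.2  3.9] y 7.8
12.0 22 x-bore [-10.5   8.2] y 11.5
18.0 20 x-bore [-11.4   6.5] y 11.8
24.0 115 x-bore [-16.4  29.2] y 25.6
30.0 130 x-bore [-18.9  28.7] y 24.2
36.0 52 x-bore [-15.6   5.3] y 14.5
42.0 25 x-bore [-18.4  -3.4] y 9.7
48.0 19 x-bore [-20.8  -6.6] y 8.9
54.0 15 x-bore [-21.4  -8.5] y 10.5
60.0 4 x-bore [-30.6 -14.4] y 9.6
```

Request:
arm_command:
  plan:
    - [-1, -0.0004, 0.0016, 0, 0]
    - [-1, 0, 0, 0, 0]
    - [-1, 0, 0, 0.003, 0]
    - [-1, 0, 0, 0.003, 0]
    - [-1, 0, 0, 0.003, 0]
    - [-1, 0, 0, 0.003, 0]
    - [-1, 0, 0, 0, 0]
  newtons: 12

```text
clock: 33.15
eef_pos: [553.9, 282.5, 94.6]
eef_rot: [-3.141, -0.0, 3.127]
wrist_force: [0.5, 0.0, -0.8]
finger_gap: 15.9
finger_force: 12.0
```

```bash
python3 lean.py 0 pics/s13.png
```

```text
33.15 [553.9 282.5  94.6] [-3.141 -0.     3.127] F [ 0.5  0.  -0.8] gap 15.9 12.0
0.0 45 x-bore [-31.4  14.4] y 20.4
6.0 22 x-bore [-11.    6.9] y 10.8
12.0 21 x-bore [-20.1   2.8] y 13.3
18.0 48 x-bore [-19.8   1.7] y 14.4
24.0 153 x-bore [-12.1  28.8] y 24.0
30.0 100 x-bore [-15.6  29.6] y 25.2
36.0 21 x-bore [-19.9  -6.3] y 9.2
42.0 13 x-bore [-21.6  -7.9] y 8.6
```

Request:
arm_command:
  plan:
    - [-1, 0, 0, 0.002, 0]
    - [-1, -0.0025, 0, 0.0005, 0]
    - [-1, -0.0025, 0, 0.0005, 0]
    - [-1, -0.0025, 0, 0.0005, 0]
    - [-1, -0.0025, 0, 0.0005, 0]
    - [-1, -0.0025, 0, 0.0005, 0]
    - [-1, -0.0025, 0, 0.0005, 0]
    - [-1, -0.0015, 0, 0.0005, 0]
    - [-1, 0, 0, 0, 0]
  newtons: 6

```text
clock: 34.38
eef_pos: [570.6, 282.3, 89.3]
eef_rot: [-3.142, -0.0, 3.127]
wrist_force: [-0.9, -0.5, -2.2]
finger_gap: 15.7
finger_force: 6.0
```

```bash
python3 lean.py 0 pics/s14.png
```

```text
34.38 [570.6 282.3  89.3] [-3.142 -0.     3.127] F [-0.9 -0.5 -2.2] gap 15.7 6.0
0.0 42 x-bore [-30.4  14.7] y 26.9
6.0 10 x-bore [-15.1  -0.2] y 12.8
12.0 85 x-bore [-14.5  11.5] y 15.9
18.0 27 x-bore [-10.   12.5] y 14.2
24.0 107 x-bore [-7.8 31.3] y 26.8
30.0 110 x-bore [-8.9 29.8] y 24.2
36.0 13 x-bore [-9.3  1.3] y 8.8
42.0 2 x-bore [-10.5  -2.3] y 10.0
```

Request:
arm_command:
  plan:
    - [-1, -0.0015, 0, 0.001, 0]
    - [-1, -0.0015, 0, 0.001, 0]
    - [-1, -0.0015, 0, 0.001, 0]
    - [-1, 0, 0, 0.002, 0]
    - [-1, 0, 0, 0.002, 0]
    - [-1, 0, 0, 0.002, 0]
    - [-1, 0, 0, 0.002, 0]
    - [-1, 0, 0, 0.002, 0]
    - [-1, 0, 0, 0.001, 0]
    - [-1, 0, 0, 0, 0]
  newtons: 10

```text
clock: 35.72
eef_pos: [576.8, 282.4, 77.6]
eef_rot: [3.14, 0.005, 3.127]
wrist_force: [3.1, -1.4, 11.4]
finger_gap: 16.0
finger_force: 10.0
```

```bash
python3 lean.py 0 pics/s15.png
```

```text
35.73 [576.8 282.4  77.6] [3.14  0.005 3.127] F [ 3.1 -1.4 11.4] gap 16.0 10.0
0.0 83 x-bore [-17.   13.7] y 20.8
6.0 31 x-bore [-11.3  10.5] y 12.6
12.0 21 x-bore [-7.9  5.2] y 9.9
18.0 20 x-bore [-7.9  6.8] y 9.2
24.0 97 x-bore [-6.  31.1] y 24.9
30.0 64 x-bore [12.7 30.1] y 26.7
```

Force reached 11 N with the collar low. I'll release, back off and check it.

Request:
arm_command:
  plan:
    - [-1, 0, 0, 0.001, 0]
    - [-0.4, 0, 0, -0.004, 0]
    - [-0.4, 0, 0, 0, 0]
    - [-0.4, 0, 0, -0.02, 0]
    - [-0.4, 0, 0, -0.03, 0]
    - [-0.4, 0, 0, -0.04, 0]
    - [-0.4, 0, 0, -0.03, 0]
    - [-0.4, 0, 0, 0, 0]

```text
clock: 36.83
eef_pos: [575.9, 282.7, 202.0]
eef_rot: [3.14, 0.005, 3.127]
wrist_force: [-0.0, -1.1, 0.2]
finger_gap: 27.9
finger_force: 0.0
```

```bash
python3 home.py 0; python3 - <<'E'
from h import *
for n in("side","top"):
    D=np.load(n+"H.npz"); w=D["w"]; q=w[(w[...,2]>101)&(w[...,2]<114)&(np.abs(w[...,0]-575)<16)&(w[...,1]>205)&(w[...,1]<300)]
    for y in(222,282): r=q[np.abs(q[:,1]-y)<15]; print(n,y,len(r),r.mean(0).round(1) if len(r) else 0)
    q=w[(w[...,2]>108)&(w[...,2]<124)&(w[...,0]>390)&(w[...,0]<690)&(w[...,1]>0)&(w[...,1]<100)]
    if len(q)>20: print(n,"handle",cv2.minAreaRect(q[:,:2].astype(np.float32)),np.median(q[:,2]))
rows([537.2,49.2,160],0.054,-0.2,17)
E
```

```text
36.83 [575.9 282.7 202. ] [3.14  0.005 3.127] F [-0.  -1.1  0.2] gap 27.9 0.0
side 2 93 dx [-14.    9.6] dy [-6.7 19.7]
side 10 27 dx [-7.3  5.9] dy [2.1 9.7]
side 18 27 dx [-8.   6.8] dy [1.6 9.3]
side 26 28 dx [-7.5  5.7] dy [1.7 9.2]
side 34 21 dx [-7.7  5.5] dy [1.2 8.2]
side 42 31 dx [-7.6  6.6] dy [ 0.1 10.5]
side 50 27 dx [-6.6  6. ] dy [1.1 9.2]
side 58 45 dx [-6.8  5.6] dy [-5.3  9.1]
side top z [107.8 108.  108.  108.3 108.7 108.7]
top top z None
side 222 44 [573.8 224.8 105.2]
side 282 50 [574.9 285.3 105.5]
side handle ((534.314208984375, 51.915287017822266), (82.16228485107422, 20.111330032348633), 1.6244885921478271) 115.16903528256114
top 222 17 [575.2 220.6 106.6]
top 282 0 0
top handle ((564.6307983398438, 49.88930892944336), (146.4447021484375, 15.04558277130127), 4.0721540451049805) 115.50659303991438
[[-0.2, 0.002, -0.0137, 0.0023, 0.1808], [-0.2, -0.0005, -0.0139, 0.0023, 0.1808], [-0.2, -0.003, -0.0136, 0.0023, 0.1808], [-0.2, -0.0054, -0.0128, 0.0023, 0.1808], [-0.2, -0.0076, -0.0116, 0.0023, 0.1808], [-0.2, -0.0096, -0.0101, 0.0023, 0.1808], [-0.2, -0.0112, -0.0082, 0.0023, 0.1808], [-0.2, -0.0125, -0.0061, 0.0023, 0.1808], [-0.2, -0.0134, -0.0037, 0.0023, 0.1808], [-0.2, -0.0138, -0.0012, 0.0023, 0.1808], [-0.2, -0.0138, 0.0013, 0.0023, 0.1808], [-0.2, -0.0134, 0.0037, 0.0023, 0.1808], [-0.2, -0.0125, 0.0061, 0.0023, 0.1808], [-0.2, -0.0112, 0.0082, 0.0023, 0.1808], [-0.2, -0.0095, 0.0101, 0.0023, 0.1808], [-0.2, -0.0076, 0.0116, 0.0023, 0.1808], [-0.2, -0.0053, 0.0128, 0.0023, 0.1808]]
```

Both plungers read as home, with equal stem tops of about 105.4 mm mean and upright stems. I'll return to the reservoir handle.

Request:
arm_command:
  plan:
    - [-0.2, 0.002, -0.0135, 0, 0.181]
    - [-0.2, -0.0005, -0.014, 0, 0.181]
    - [-0.2, -0.003, -0.0135, 0, 0.181]
    - [-0.2, -0.0055, -0.013, 0, 0.181]
    - [-0.2, -0.0075, -0.0115, 0, 0.181]
    - [-0.2, -0.0095, -0.01, 0, 0.181]
    - [-0.2, -0.011, -0.008, 0, 0.181]
    - [-0.2, -0.0125, -0.006, 0, 0.181]
    - [-0.2, -0.0135, -0.0035, 0, 0.181]
    - [-0.2, -0.014, -0.001, 0, 0.181]
    - [-0.2, -0.014, 0.0015, 0, 0.181]
    - [-0.2, -0.0135, 0.0035, 0.005, 0.181]
    - [-0.2, -0.0125, 0.006, 0.005, 0.181]
    - [-0.2, -0.011, 0.008, 0.01, 0.181]
    - [-0.2, -0.0095, 0.01, 0.01, 0.181]
    - [-0.2, -0.0075, 0.0115, 0.01, 0.181]
    - [-0.2, -0.0055, 0.013, 0.01, 0.178]
    - [-0.2, 0, 0, 0, 0]

```text
clock: 39.17
eef_pos: [536.5, 49.1, 147.0]
eef_rot: [-3.141, 0.003, 0.053]
wrist_force: [-0.7, 0.8, 0.1]
finger_gap: 37.5
finger_force: 0.0
```

```bash
python3 - <<'E'
from h import *
pose(); rows([537.2,49.2,93.2],0.054,-0.2,4)
E
```

```text
39.17 [536.5  49.1 147. ] [-3.141e+00  3.000e-03  5.300e-02] F [-0.7  0.8  0.1] gap 37.5 0.0
[[-0.2, 0.0002, -0.0, 0.0134, -0.0003], [-0.2, 0.0002, -0.0, 0.0134, -0.0003], [-0.2, 0.0002, -0.0, 0.0134, -0.0003], [-0.2, 0.0002, -0.0, 0.0134, -0.0003]]
```

Request:
arm_command:
  plan:
    - [-0.2, 0.0007, 0, 0.0135, 0]
    - [-0.2, 0, 0, 0.0135, 0]
    - [-0.2, 0, 0, 0.0135, 0]
    - [-0.2, 0, 0, 0.013, 0]
    - [-0.2, 0, 0, 0, 0]
    - [-1, 0, 0, 0, 0]
    - [-1, 0, 0, 0, 0]
    - [-1, 0, 0, 0, 0]
    - [-1, 0, 0, 0, 0]
    - [-1, 0, 0, 0, 0]
    - [-1, 0, 0, -0.01, 0]
    - [-1, 0, 0, -0.025, 0]
    - [-1, 0, 0, -0.035, 0]
    - [-1, 0, 0, -0.035, 0]
    - [-1, 0, 0, -0.035, 0]
    - [-1, 0, 0, -0.03, 0]
    - [-1, 0, 0, -0.015, 0]
    - [-1, 0, 0, 0, 0]
  newtons: 50

```text
clock: 41.42
eef_pos: [538.0, 49.8, 280.0]
eef_rot: [-3.141, -0.0, 0.053]
wrist_force: [0.8, 0.1, -7.2]
finger_gap: 13.3
finger_force: 50.0
```

```bash
python3 - <<'E'
from h import *
pose(); rows([574.3,283.1,278],1.554,-1,16)
E
```

```text
41.42 [538.   49.8 280. ] [-3.141 -0.     0.053] F [ 0.8  0.1 -7.2] gap 13.3 50.0
[[-1, 0.003, -0.0144, 0.0001, -0.0938], [-1, 0.0044, -0.0141, 0.0001, -0.0938], [-1, 0.0057, -0.0136, 0.0001, -0.0938], [-1, 0.0069, -0.013, 0.0001, -0.0938], [-1, 0.0081, -0.0123, 0.0001, -0.0938], [-1, 0.0092, -0.0115, 0.0001, -0.0938], [-1, 0.0103, -0.0106, 0.0001, -0.0938], [-1, 0.0112, -0.0096, 0.0001, -0.0938], [-1, 0.0121, -0.0085, 0.0001, -0.0938], [-1, 0.0128, -0.0073, 0.0001, -0.0938], [-1, 0.0134, -0.0061, 0.0001, -0.0938], [-1, 0.014, -0.0048, 0.0001, -0.0938], [-1, 0.0143, -0.0035, 0.0001, -0.0938], [-1, 0.0146, -0.0021, 0.0001, -0.0938], [-1, 0.0147, -0.0007, 0.0001, -0.0938], [-1, 0.0147, 0.0006, 0.0001, -0.0938]]
```

Request:
arm_command:
  plan:
    - [-1, 0.003, -0.0145, 0, -0.094]
    - [-1, 0.0045, -0.014, 0, -0.094]
    - [-1, 0.0055, -0.0135, 0, -0.094]
    - [-1, 0.007, -0.013, 0, -0.094]
    - [-1, 0.008, -0.0125, 0, -0.094]
    - [-1, 0.009, -0.0115, 0, -0.094]
    - [-1, 0.0105, -0.0105, 0, -0.094]
    - [-1, 0.011, -0.0095, 0, -0.094]
    - [-1, 0.012, -0.0085, 0, -0.094]
    - [-1, 0.013, -0.0075, 0, -0.094]
    - [-1, 0.0135, -0.006, 0, -0.094]
    - [-1, 0.014, -0.005, 0, -0.094]
    - [-1, 0.0145, -0.0035, 0, -0.094]
    - [-1, 0.0145, -0.002, 0, -0.094]
    - [-1, 0.0145, -0.0005, 0, -0.094]
    - [-1, 0.0145, 0.0005, 0, -0.093]
    - [-1, 0, 0, 0, 0]
    - [-1, 0, 0, 0, 0]

```text
clock: 43.68
eef_pos: [573.6, 282.0, 278.9]
eef_rot: [-3.14, 0.001, 1.554]
wrist_force: [-0.0, 0.5, -7.5]
finger_gap: 13.3
finger_force: 50.0
```

```bash
python3 - <<'E'
from h import *
pose(); rows([574.3,283.1,225],1.554,-1,4)
c=eyes.camera("side"); w=cloud(c); q=w[(w[...,2]>250)&(w[...,2]<266)&(w[...,0]>500)&(w[...,0]<650)&(w[...,1]>140)&(w[...,1]<420)]
s=manip.read_state()["eef_pos"]; zt=s[2]-208.2+188
q=w[(np.abs(w[...,2]-zt)<5)&(w[...,0]>500)&(w[...,0]<650)&(w[...,1]>120)&(w[...,1]<440)]
print(zt,cv2.minAreaRect(q[:,:2].astype(np.float32)))
E
```

```text
43.67 [573.6 282.  278.9] [-3.140e+00  1.000e-03  1.554e+00] F [-0.   0.5 -7.5] gap 13.3 50.0
[[-1, 0.0003, 0.0002, 0.0135, -0.0001], [-1, 0.0003, 0.0002, 0.0135, -0.0001], [-1, 0.0003, 0.0002, 0.0135, -0.0001], [-1, 0.0003, 0.0002, 0.0135, -0.0001]]
259.0706330263378 ((572.3128662109375, 280.3285827636719), (241.1039581298828, 94.2177505493164), 89.11422729492188)
```

Request:
arm_command:
  plan:
    - [-1, 0.0013, 0.0008, 0.012, 0]
    - [-1, 0, 0, 0.014, 0]
    - [-1, 0, 0, 0.014, 0]
    - [-1, 0, 0, 0.013, 0]
    - [-1, 0, 0, 0, 0]
    - [-1, 0, 0, 0, 0]

```text
clock: 44.48
eef_pos: [574.8, 283.9, 227.5]
eef_rot: [3.141, -0.0, 1.556]
wrist_force: [0.5, -0.3, -6.9]
finger_gap: 13.5
finger_force: 50.0
```

```bash
python3 - <<'E'
from h import *
pose()
for n in("side","top"):
    c=eyes.camera(n); w=cloud(c); s=manip.read_state()["eef_pos"]; zt=s[2]-208.2+188
    q=w[(np.abs(w[...,2]-zt)<5)&(w[...,0]>500)&(w[...,0]<650)&(w[...,1]>120)&(w[...,1]<440)]
    print(n,len(q),zt,cv2.minAreaRect(q[:,:2].astype(np.float32)))
    q=w[(w[...,2]>114)&(w[...,2]<129)&(w[...,0]>500)&(w[...,0]<650)&(w[...,1]>130)&(w[...,1]<440)]
    print("lips",len(q),cv2.minAreaRect(q[:,:2].astype(np.float32)))
    cv2.imwrite(f"pics/{n}16.png",c["img"])
a=cv2.imread("pics/side16.png")[230:430,170:320]; cv2.imwrite("pics/c16.png",cv2.resize(a,(450,600),interpolation=cv2.INTER_CUBIC))
E
```

```text
44.48 [574.8 283.9 227.5] [ 3.141 -0.     1.556] F [ 0.5 -0.3 -6.9] gap 13.5 50.0
side 2812 207.42091345670642 ((573.6074829101562, 281.5849609375), (240.8646697998047, 94.16100311279297), 89.42591094970703)
lips 821 ((575.506103515625, 288.71319580078125), (254.09136962890625, 113.54627990722656), 88.80463409423828)
top 583 207.42837399516435 ((573.69287109375, 213.78387451171875), (113.22737884521484, 94.88021087646484), 89.08842468261719)
lips 139 ((572.4718627929688, 162.13560485839844), (26.310911178588867, 114.53996276855469), 82.68035125732422)
```

View pics/c16.png

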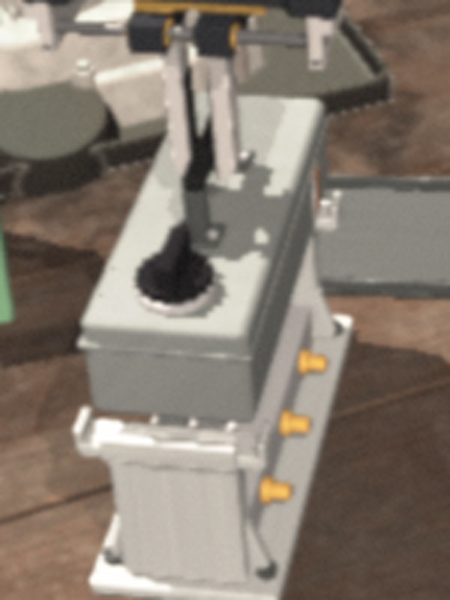

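The side view shows the reservoir hovering over the saddle with its cap bar in line with the handle, and it sits slightly toward -x/-y of the lips. I'll shift by +1.6/+2 mm and lower, watching the force.

Request:
arm_command:
  plan:
    - [-1, 0.002, 0.0016, 0, 0]
    - [-1, 0, 0, 0.003, 0]
    - [-1, 0, 0, 0.004, 0]
    - [-1, 0, 0, 0.004, 0]
    - [-1, 0, 0, 0.003, 0]
    - [-1, 0, 0, 0.002, 0]
    - [-1, 0, 0, 0, 0]

```text
clock: 45.45
eef_pos: [576.2, 285.8, 210.8]
eef_rot: [-3.141, 0.0, 1.556]
wrist_force: [0.0, 0.2, -7.2]
finger_gap: 13.8
finger_force: 50.0
```

```bash
python3 - <<'E'
from h import *
pose(); print(manip.read_state()["moment"].round(2))
E
```

```text
45.45 [576.2 285.8 210.8] [-3.141  0.     1.556] F [ 0.   0.2 -7.2] gap 13.8 50.0
[-0.08 -0.13 -0.02]
```

It is inside the lips at 2.6 mm above the seat with no contact force. I'll seat it and release.

Request:
arm_command:
  plan:
    - [-1, 0, 0, 0.0015, 0]
    - [-1, 0, 0, 0.0012, 0]
    - [-1, 0, 0, 0, 0]
    - [0, 0, 0, 0, 0]
    - [0, 0, 0, 0, 0]
    - [0, 0, 0, 0, 0]
    - [0, 0, 0, -0.02, 0]
    - [0, 0, 0, -0.025, 0]
    - [0, 0, 0, 0, 0]
    - [0, 0, 0, 0, 0]

```text
clock: 46.7
eef_pos: [576.0, 285.7, 252.0]
eef_rot: [-3.14, 0.001, 1.556]
wrist_force: [-0.1, -0.4, -0.1]
finger_gap: 47.0
finger_force: 0.0
```

```bash
python3 - <<'E'
from h import *
pose()
c=eyes.camera("side"); w=cloud(c)
q=w[(np.abs(w[...,2]-188)<5)&(w[...,0]>500)&(w[...,0]<650)&(w[...,1]>120)&(w[...,1]<440)]
print(len(q),np.median(q[:,2]),cv2.minAreaRect(q[:,:2].astype(np.float32)))
# plane tilt
A=np.c_[q[:,:2]-[575,283],np.ones(len(q))]; print(np.linalg.lstsq(A,q[:,2],rcond=None)[0].round(4))
k=(w[...,2]>211)&(w[...,2]<226)&(np.abs(w[...,0]-575)<28)&(w[...,1]>345)&(w[...,1]<400); b=w[k]; print("bar",len(b),cv2.minAreaRect(b[:,:2].astype(np.float32)))
E
```

```text
46.7 [576.  285.7 252. ] [-3.140e+00  1.000e-03  1.556e+00] F [-0.1 -0.4 -0.1] gap 47.0 0.0
3187 187.77470053530556 ((575.3751831054688, 284.9336853027344), (242.47244262695312, 96.13031768798828), 89.22464752197266)
[ 2.100000e-03 -2.100000e-03  1.877976e+02]
bar 146 ((576.2326049804688, 372.5938720703125), (39.777957916259766, 11.804488182067871), 89.50159454345703)
```

Seated flat at 187.8 mm, centred on the lips, with the bar at 1.56 rad (shut). Now to the cap.

Request:
arm_command:
  plan:
    - [-0.2, 0.028, 0, 0, 0]
    - [-0.2, 0.03, 0, 0, 0]
    - [-0.2, 0.0285, 0, 0, 0]
    - [-0.2, 0, 0, 0.015, 0]
    - [-0.2, 0, 0, 0.018, 0]
    - [-0.2, 0, 0, 0.013, 0]
    - [-0.2, 0, 0, 0, 0]
    - [-1, 0, 0, 0, 0]
    - [-1, 0, 0, 0, 0]
    - [-1, 0, 0, 0, 0]
    - [-1, 0, 0, 0, 0]
  newtons: 15

```text
clock: 48.12
eef_pos: [577.8, 372.3, 207.7]
eef_rot: [3.141, -0.0, 1.556]
wrist_force: [-0.4, -0.2, 3.0]
finger_gap: 12.0
finger_force: 15.0
```

```bash
python3 -c "
from h import *
pose()"
```

```text
48.12 [577.8 372.3 207.7] [ 3.141 -0.     1.556] F [-0.4 -0.2  3. ] gap 12.0 15.0
```

Request:
arm_command:
  plan:
    - [-1, 0, 0, 0, -0.12]
    - [-1, 0, 0, 0, -0.12]
    - [-1, 0, 0, 0, -0.12]
    - [-1, 0, 0, 0, -0.12]
    - [-1, 0, 0, 0, -0.12]
    - [-1, 0, 0, 0, -0.12]
    - [-1, 0, 0, 0, -0.12]
    - [-1, 0, 0, 0, -0.12]
    - [-1, 0, 0, 0, -0.12]
    - [-1, 0, 0, 0, -0.12]
    - [-1, 0, 0, 0, -0.12]
    - [-1, 0, 0, 0, -0.12]
    - [-1, 0, 0, 0, 0]
    - [-0.3, 0, 0, 0, 0]
    - [-0.3, 0, 0, 0, 0]
    - [-0.3, 0, 0, -0.02, 0]
    - [-0.3, 0, 0, -0.04, 0]
    - [-0.3, 0, 0, -0.04, 0]
    - [-0.3, 0, 0, -0.02, 0]
    - [-0.3, 0, 0, 0, 0]

```text
clock: 50.62
eef_pos: [577.8, 372.6, 328.5]
eef_rot: [3.14, 0.002, 2.996]
wrist_force: [-1.3, 0.4, 0.2]
finger_gap: 33.0
finger_force: 0.0
```

```bash
python3 - <<'E'
from h import *
pose()
c=eyes.camera("side"); w=cloud(c)
q=w[(np.abs(w[...,2]-188)<5)&(w[...,0]>500)&(w[...,0]<650)&(w[...,1]>120)&(w[...,1]<440)]
print(len(q),np.median(q[:,2]),cv2.minAreaRect(q[:,:2].astype(np.float32)))
A=np.c_[q[:,:2]-[575,283],np.ones(len(q))]; print(np.linalg.lstsq(A,q[:,2],rcond=None)[0].round(4))
k=(w[...,2]>211)&(w[...,2]<226)&(np.abs(w[...,0]-576)<28)&(w[...,1]>345)&(w[...,1]<400); b=w[k]; print("bar",len(b),cv2.minAreaRect(b[:,:2].astype(np.float32)))
E
```

```text
50.62 [577.8 372.6 328.5] [3.140e+00 2.000e-03 2.996e+00] F [-1.3  0.4  0.2] gap 33.0 0.0
3213 187.81644753135424 ((576.1661987304688, 285.1782531738281), (245.58029174804688, 95.50274658203125), 88.93395233154297)
[ 2.200000e-03 -1.900000e-03  1.878163e+02]
bar 181 ((577.8634643554688, 372.52008056640625), (15.022798538208008, 40.125186920166016), 77.76918029785156)
```

The cap is open about 1.37 rad, the reservoir is flat and centred, and the tool is clear. Handing in.

```bash
python3 -c "
from cell import ticket
print(ticket.sign_off())"
```

```text
the job is handed in; nothing more can be done
None
```

I handed the job in at about 51 s with no verdict shown: camera readings put both plungers present home in their bores, the reservoir flat on its saddle, and the cap closed until the last step, then opened about 1.37 rad.

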